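# Put the block plane away in the tool drawer

## Robot

A 6-joint arm with a two-finger parallel gripper is mounted at the origin on the work surface. World frame = base frame: x ahead of the robot, y to its left, z up, the work surface at z = 0. Lengths are in m, angles in degrees, forces in N, time in s.
With the tool pointing down it reaches from about 0.275 to 0.775 m from the base axis. Payload 14.6 kg.
Tool frame: the origin (TCP) lies midway between the tips of the shut fingers; the grasp point (between the pads) lies env.tcp_to_grasp behind it (env.tcp_to_grasp is the distance from the TCP to the grasp point, in m); z points along the fingers, y is the direction in which the jaws open and shut (so a half turn about z gives the same grasp; the last joint's range is limited). The gripper opens to 85 mm and grips with 20 to 120 N. Pads are 22 mm wide; open, the fingers measure 114 mm over their backs; the gripper's body (76 mm by 85 mm) begins 54 mm behind the grasp point. The pads swing forward as they close: fully open they stand 13 mm farther back than shut.
Start: joints at [-75.991, 15.075, -2.767, 72.158, 0, 81.102], TCP at [0.204, -0.484, 0.231] pointing down, gripper open.
Joint ranges: [-151.79, 151.79], [-50.71, 97.33], [-67.44, 78.34], [-121.81, 120.89], [-77.56, 73.72], [-180, 180]. Speed limits (degrees/s): [108.29, 108.29, 147.25, 159.86, 180, 180].

## Interface

Orientations are given as [roll, pitch, yaw] about the fixed x, y, z axes, in that order (R = Rz(yaw) Ry(pitch) Rx(roll)).
In Python, from plant import env, camera, get_calibration, order, look_for, masks_of, place_of gives the robot as it stands.
- The arm moves only by the tool jog_arm, never from a script. Its argument "targets" is text: rows parted by semicolons, each of 7 numbers parted by spaces: the shift along the tool's x, y, z in m, then the turn, a rotation vector about the tool's x, y, z in degrees, then the finger opening in m, from 0 to 0.0854. A call has exactly 8 rows; each row is the pose to reach, as a shift and turn from the pose commanded when the call began, along the tool's axes at that moment; what a row does not reach only later rows make up. A row lasts 1/8 s, in which the tool goes at most 62.5 mm and 10.7 degrees, less where a joint would pass 70% of its speed; a pose out of reach is approached as far as the arm can. A call with a gripper value outside its range is refused whole. The fingers move at their own pace and stop on an object; "force" is the grip in N (left out, the last holds). Time passes only in rows, so rows that repeat a pose let the fingers close, or fill a call up. It gives the time, the measured TCP pose, the force and the opening at its end, in the units of the state.
- env.get_state(): the state, without advancing time (a new reading comes with each control period).
- camera(name): name is "scene" or "top"; returns the picture (400x640x3 uint8, red, green, blue); there is no depth.
- get_calibration(name): a dict with "mtx" (3x3 intrinsics, pixels), "R" (3x3) and "t" (3): a world point X has camera coordinates R X + t. Camera axes: x right, y down, z forward; pixel columns grow to the right and rows downward; lengths in m; the calibration is good to about 2 mm. A picture is of the moment at which its call begins. get_calibration takes no time and is no camera call.
- order.finish_job(): hands the job in, once; it reports no verdict.
Trained networks look in the newest picture that a camera, given by its name, has taken for a name from the list of things; names that differ only in an ending like _2 or _b are one class to them, and where a whole thing is asked for, a point or a joint stands for the part that bears it (a point fixed in the world has none). Each returns a list of dicts, best first, with "confidence" (0 to 1); they miss things now and then, are a little off and sometimes report something else, mostly with a low value. They report only what shows in the picture. A call takes as long as a camera call.
- look_for(camera, thing): "bbox" ([left, top, right, bottom] in pixels, round what is visible of it).
- masks_of(camera, thing): "region" (400x640 bool, what is visible of it) and "bbox" ([left, top, right, bottom] in pixels, round what is visible of it).
- place_of(camera, thing): "position" ([row, column] in pixels: a listed point, or the origin of a listed thing).
The state is a dict: "t": time; "joints": joint angles; "qvel": joint speeds; "tau": joint torques, N m; "tcp_pos": TCP position; "tcp_rot": TCP orientation; "ft_force": force on the tool from outside, world axes, zero at the start; "wrist_torque": the same for the moment, N m; "width": opening from 0.0 (shut) to 1.0 (fully open).
Only numpy, scipy, OpenCV 4.12 (cv2) and the standard library are available. Lean on these libraries where they do the work, as an engineer would, in place of code of your own. Each camera call takes 0.05 s, during which the arm holds its last target.

## Task

Put the block plane away: it is the wide, low metal plane, one of the three on the sloping rack under the little shelf. Set it down, without dropping it, on its sole and lengthwise in the empty wide bay of the tool chest's open drawer, then slide the drawer fully shut without slamming it. Leave the other two planes and the tape measure where they are, and the sharpening stone in its own bay.

Things in the scene. Friction and masses are not known exactly. Their poses are not given: they have to be found in the camera images.
- block_plane: Block plane: low, metal, 140 mm long, 50 wide, 45 high, about 0.6 kg. Flat parallel cheeks 50 mm apart outside, 22 mm high at the ends, 32 mm over the middle 70 mm: grip there. Origin: middle of the sole; x to the nose (brass knob), z up out of the sole. Starts on the sloping rack, sole on the board, nose uphill, heel on the lip, z leaning 35 degrees towards the rack's front.
- till: Sloping wooden rack (fixed), 330 mm wide, 240 deep. Origin: middle of its underside; x from its low front, which faces the robot, to its back; z up. The board rises 35 degrees to the back, from x=-0.110, z=0.040 to x=0.057, z=0.157. Three planes lie on it 105 mm apart (y -0.105, 0, 0.105), in any order.
- lip (a point): Middle of the foot of the lip along the rack's low front edge, on the board's surface. The lip stands 12 mm off the board and holds the planes' heels. Axes as the rack's.
- shelf_edge (a point): Middle of the lower front edge of the small shelf that overhangs the planes, 262 mm above the bench; jars stand on it towards the back. Because of it the planes are reached square to the sloping board, from the front, not straight from above. Axes as the rack's.
- shoulder_plane: Another plane on the rack, to be left: 140 mm long, only 20 mm wide, 58 mm high, steel with a dark wood top. Origin: middle of its sole.
- wooden_plane: Another plane on the rack, to be left: beech block 140 mm long, 40 mm wide, 40 mm high, with a wedge and iron standing up to about 75 mm. Origin: middle of its sole.
- chest_front (a point): Wooden tool chest (fixed), 280 mm wide, 260 deep, 176 high, two drawers one above the other, the lower one shut; a glue bottle stands on top. This point: middle of the upper edge of its front face, 176 mm above the bench; x from the chest's front to its back, y to the left seen from the robot, z up. The top board stands 2 mm out in front of the face.
- drawer (a joint): Upper drawer: 0 fully shut, growing as it is pulled out, in m; starts 0.168 to 0.182, stop at 0.185. Slides along the chest's x, to +x to shut; friction about 2 N, light damping, no latch or spring. Inside, a divider along x parts it into a wide empty bay on the right and a narrow one on the left. Front panel 276 mm wide, from 84 to 163 mm above the bench.
- knob (a point): Middle of the outer face of the upper drawer's round knob, 30 mm across, 134 mm above the bench; axes as the chest's; moves with the drawer. From here the front panel's outer face is at x=0.024. The wide bay: x 0.040 to 0.230, y -0.118 to 0.017, floor at z=-0.035; its side and back walls stand 42 mm over the floor, the divider 34. Open from above: x 0.040 to 0.040 + joint value; the rest is inside.
- oilstone: Grey sharpening stone 100 x 40 x 20 mm lying in the drawer's other, narrow bay on the left; it stays there and rides with the drawer. Origin: middle of its underside.
- tape_measure: Grey tape measure lying on the bench between the rack and the chest, 66 x 62 mm, 36 mm high. A bystander. Origin: middle of its underside.

How it is judged (in metres and radians):
On the way:
1. the block plane lies on its sole, lengthwise, in the wide bay, let go, while the drawer still stands at least 120 mm open (x of block_plane in the frame of knob between 0.099 and 0.171 m and y of block_plane in the frame of knob between -0.1005 and -0.0005 m and z of block_plane in the frame of knob between -0.039 and -0.029 m and angle between block_plane's own z axis and vertical below 0.1 rad and angle between the x axis of block_plane and the x axis of knob, either way round below 0.35 rad and contact force between the fingers and block_plane below 0.05 N and value of joint drawer above 0.12 m and linear speed of block_plane below 0.02 m/s), for 0.2 s.
At the end, for the whole second after the job is handed in: The drawer is shut to within 5 mm; the block plane lies in its wide bay at rest, sole down on the floor (within 0.1 rad of level), lengthwise to within 0.35 rad; the sharpening stone still lies on the floor of its own bay (x of block_plane in the frame of knob between 0.099 and 0.171 m and y of block_plane in the frame of knob between -0.1005 and -0.0005 m and z of block_plane in the frame of knob between -0.039 and -0.029 m and angle between block_plane's own z axis and vertical below 0.1 rad and angle between the x axis of block_plane and the x axis of knob, either way round below 0.35 rad and contact force between the fingers and block_plane below 0.05 N and value of joint drawer below 0.005 m and linear speed of block_plane below 0.02 m/s and z of oilstone in the frame of knob below -0.015 m); the robot touches nothing.
It fails at once if another plane or the tape measure moved by more than 30 mm (distance of any of shoulder_plane, wooden_plane, tape_measure from where it was at the start of the episode above 0.03 m).
It fails at once if the stone is taken out of its bay (z of oilstone in the frame of knob above -0.005 m).
It fails at once if the block plane is dropped or thrown: faster than 0.45 m/s with no finger on it (linear speed of block_plane above 0.45 m/s and contact force between the fingers and block_plane below 0.05 N).
It fails at once if the drawer is slammed: closing faster than 0.4 m/s (velocity of joint drawer below -0.4 m/s).
It also fails if it takes over 56 s, if anything falls off the work surface, if the arm or the gripper's body presses on something with over 40 N, if the wrist force passes 120 N, or if a joint passes its speed limit or range.

## Working session

There is one attempt and no reset: what is moved stays moved. The work goes in short steps, Python scripts to look and compute and a tool call to move; the robot and the scene stay as the last step left them, time stands still between calls to the robot, and variables do not carry over. Pictures are saved under pics/ and viewed, and the job is handed in when it is done.

Besides the shell and the picture viewer there is one more tool, called by a JSON object that holds its "name" and its "arguments". jog_arm: Moves the arm, as the interface text tells. Its arguments: {"type":"object","properties":{"targets":{"type":"string"},"force":{"type":"number"}},"required":["targets"]}

```bash
ls; mkdir -p pics; python3 - <<'E'
from plant import env,camera,get_calibration,order,look_for,masks_of,place_of
import cv2
print(env.get_state(), env.tcp_to_grasp)
for c in("scene","top"):
    im=camera(c); cv2.imwrite(f"pics/{c}0.png",im[:,:,::-1])
    k=get_calibration(c); print(c,k)
for c,ths in(("scene",["block_plane","shoulder_plane","wooden_plane","lip","shelf_edge","chest_front","knob","oilstone","tape_measure","till"]),("top",["block_plane","knob","chest_front","lip","shelf_edge","till","shoulder_plane","wooden_plane","oilstone","tape_measure"])):
    for th in ths:
        r=place_of(c,th); print(c,th,[(round(d["confidence"],2),[round(float(v),1) for v in d["position"]]) for d in r[:2]])
print(env.get_state()["t"])
E
```

```text
pics
{'t': 0.0, 'joints': array([-7.59915675e+01,  1.50987822e+01, -2.80230474e+00,  7.21589360e+01,
        8.23849609e-04,  8.11016692e+01]), 'qvel': array([ 0.01190018, -0.02928576, -0.07572592, -0.11704436, -0.09949367,
       -0.0754142 ]), 'tau': array([ 3.80197802e-03, -6.37620163e+01,  3.84566975e+01,  1.36889279e-02,
        7.54886764e-05, -1.37652509e-05]), 'tcp_pos': array([ 0.20427857, -0.48333873,  0.23083491]), 'tcp_rot': array([-1.79940827e+02, -1.00983851e-02,  2.29067576e+01]), 'ft_force': array([ 0.39351916,  0.37123236, -0.62261659]), 'wrist_torque': array([ 0.03042288,  0.03543838, -0.00837993]), 'width': 0.9990969535342106} 0.0187
scene {'mtx': array([[371.40262847,   0.        , 312.72240565],
       [  0.        , 371.40262847, 199.61648267],
       [  0.        ,   0.        ,   1.        ]]), 'R': array([[ 0.84002122,  0.54250528,  0.00723645],
       [ 0.4805628 , -0.73778533, -0.47405928],
       [-0.25184072,  0.40169742, -0.88046319]]), 't': array([-0.50243082, -0.1386548 ,  1.06011669])}
top {'mtx': array([[421.52962966,   0.        , 316.93949803],
   
[... 499 characters left out ...]
.4, 369.0])]
scene chest_front [(0.86, [334.6, 271.0])]
scene knob [(0.78, [268.1, 197.7])]
scene oilstone [(0.77, [295.2, 273.7])]
scene tape_measure [(0.78, [215.0, 272.1]), (0.45, [333.8, 271.0])]
scene till [(0.94, [178.0, 373.7])]
top block_plane [(0.55, [211.8, 195.3]), (0.48, [224.7, 242.6])]
top knob [(0.79, [246.4, 406.5])]
top chest_front [(0.61, [157.4, 420.3])]
top lip [(0.74, [222.8, 240.8]), (0.48, [187.4, 236.6])]
top shelf_edge [(0.56, [194.1, 219.9])]
top till [(0.92, [190.4, 234.0]), (0.25, [192.6, 218.8])]
top shoulder_plane [(0.83, [197.6, 271.9])]
top wooden_plane [(0.79, [201.4, 234.0])]
top oilstone [(0.78, [187.6, 381.7])]
top tape_measure [(0.69, [243.1, 318.4])]
1.1
```

View pics/scene0.png

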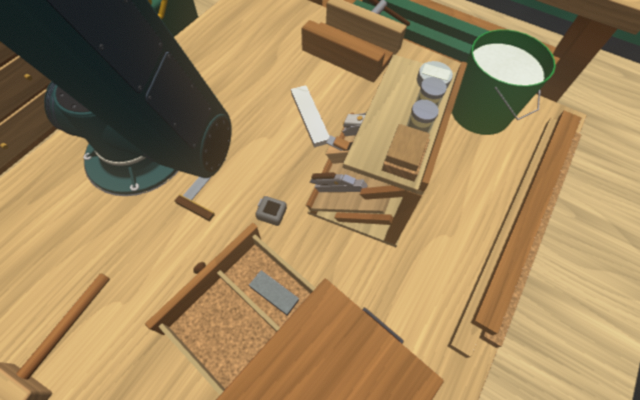

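View pics/top0.png

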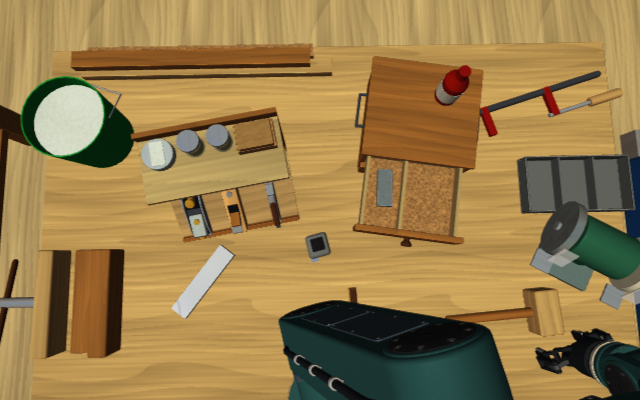

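```bash
cat > h.py <<'E'
from plant import env,camera,get_calibration,order,look_for,masks_of,place_of
import numpy as np, cv2
from scipy.spatial.transform import Rotation as Ro
from scipy.optimize import least_squares
def ray(c,rc):
    k=get_calibration(c); R=k["R"];t=k["t"]
    d=R.T@np.linalg.inv(k["mtx"])@np.array([rc[1],rc[0],1.]); return -R.T@t,d
def atz(c,rc,z):
    o,d=ray(c,rc); return o+d*(z-o[2])/d[2]
def proj(c,X):
    k=get_calibration(c); X=np.atleast_2d(X)
    p=(X@k["R"].T+k["t"])@k["mtx"].T; q=p[:,:2]/p[:,2:]; return q[:,::-1]
def tri(obs):
    A=0;b=0
    for c,rc in obs:
        o,d=ray(c,rc); d=d/np.linalg.norm(d); P=np.eye(3)-np.outer(d,d); A=A+P;b=b+P@o
    return np.linalg.solve(A,b)
E
python3 - <<'E'
from h import *
np.set_printoptions(precision=4,suppress=True)
S=dict(block_plane=(126.5,370.1),shoulder_plane=(187.5,342.1),wooden_plane=(154.6,356.8),lip=(155.6,336.1),shelf_edge=(111.4,369),chest_front=(334.6,271),knob=(268.1,197.7),oilstone=(295.2,273.7),tape_measure=(215,272.1),till=(178,373.7))
T=dict(block_plane=(211.8,195.3),shoulder_plane=(197.6,271.9),wooden_plane=(201.4,234),lip=(222.8,240.8),shelf_edge=(194.1,219.9),chest_front=(157.4,420.3),knob=(246.4,406.5),oilstone=(187.6,381.7),tape_measure=(243.1,318.4),till=(190.4,234))
Z=dict(lip=.04,shelf_edge=.262,chest_front=.176,knob=.134,oilstone=.099,tape_measure=0,till=0)
for n in S:
    print(n,tri([("scene",S[n]),("top",T[n])]),atz("scene",S[n],Z[n]) if n in Z else "",atz("top",T[n],Z[n]) if n in Z else "")
E
```

```text
block_plane [0.5362 0.382  0.0764]  
shoulder_plane [0.5712 0.1718 0.0816]  
wooden_plane [0.5585 0.271  0.0945]  
lip [0.5041 0.2595 0.0607] [0.4974 0.2725 0.04  ] [0.5058 0.2633 0.04  ]
shelf_edge [0.5606 0.2773 0.2495] [0.566  0.2682 0.262 ] [0.5571 0.2732 0.262 ]
chest_front [ 0.6473 -0.2099  0.2064] [ 0.6425 -0.2077  0.176 ] [ 0.6539 -0.218   0.176 ]
knob [ 0.43   -0.1815  0.1267] [ 0.4339 -0.1814  0.134 ] [ 0.4293 -0.1809  0.134 ]
oilstone [ 0.5889 -0.1326  0.0892] [ 0.5891 -0.1364  0.099 ] [ 0.5894 -0.1287  0.099 ]
tape_measure [0.4447 0.0449 0.0048] [ 0.4425  0.046  -0.    ] [0.4453 0.0454 0.    ]
till [ 0.6076  0.2934 -0.0073] [0.6105 0.2904 0.    ] [0.6046 0.2906 0.    ]
```

The block plane, with the brass knob, is the leftmost on the rack in the top view, at about pixel (193,212). The tape measure is at (317,245). The drawer is open at (410,200), and its wide bay is on the right. Next I'll zoom in and fit poses.

```bash
cat > fit.py <<'E'
from h import *
import sys
np.set_printoptions(precision=4,suppress=True)
S=dict(block=(126.5,370.1),shoulder_plane=(187.5,342.1),wooden_plane=(154.6,356.8),lip=(155.6,336.1),shelf=(111.4,369),till=(178,373.7))
T=dict(block=(211.8,195.3),shoulder_plane=(197.6,271.9),wooden_plane=(201.4,234),lip=(222.8,240.8),shelf=(194.1,219.9),till=(190.4,234))
L=dict(block=(-.0527,.105,.08),shoulder_plane=(-.0527,-.105,.08),wooden_plane=(-.0527,0,.08),lip=(-.11,0,.04),till=(0,0,0))
def W(p,l):
    c,s=np.cos(p[2]),np.sin(p[2]); l=np.atleast_2d(l)
    return np.c_[p[0]+c*l[:,0]-s*l[:,1],p[1]+s*l[:,0]+c*l[:,1],l[:,2]]
def f(p):
    r=[]
    for c,D in(("scene",S),("top",T)):
        for n in D:
            l=(p[3],0,.262) if n=="shelf" else L[n]
            r.append((proj(c,W(p,l))[0]-D[n]))
    return np.ravel(r)
if __name__=="__main__":
    s=least_squares(f,[.6,.29,.2,-.03],loss="soft_l1",f_scale=2.)
    p=s.x; print(p,np.degrees(p[2])); print(f(p).reshape(-1,2).round(1))
    np.save("till.npy",p)
    def draw(c,ims,polys,box,sc,fn):
        x0,y0,x1,y1=box
        im=cv2.resize(ims[y0:y1,x0:x1],None,fx=sc,fy=sc,interpolation=cv2.INTER_CUBIC)
        cv2.imwrite(fn.replace(".png","_raw.png"),im)
        for P,col in polys:
            q=proj(c,P)[:,::-1]; q=((q+.5-[x0,y0])*sc).astype(np.int32)
            cv2.polylines(im,[q.reshape(-1,1,2)],True,col,1,cv2.LINE_AA)
        cv2.imwrite(fn,im)
    a=np.radians(35)
    def pl(y,w,h):
        out=[]
        for hh in(0,h):
            P=[]
            for u,v in((0,-w/2),(.14,-w/2),(.14,w/2),(0,w/2)):
                P.append((-.11+u*np.cos(a)-hh*np.sin(a),y+v,.04+u*np.sin(a)+hh*np.cos(a)))
            out.append(W(p,P))
        return out
    polys=[(W(p,[(-.11,-.165,.04),(.057,-.165,.157),(.057,.165,.157),(-.11,.165,.04)]),(0,255,0)),
     (W(p,[(-.12,-.165,0),(.12,-.165,0),(.12,.165,0),(-.12,.165,0)]),(255,0,0))]
    for y,w,h in((.105,.05,.022),(0,.04,.04),(-.105,.02,.058)):
        polys+=[(P,(0,0,255)) for P in pl(y,w,h)]
    draw("top",cv2.imread("pics/top0.png"),polys,(125,95,315,255),4,"pics/till_top.png")
    draw("scene",cv2.imread("pics/scene0.png"),polys,(280,50,480,250),3,"pics/till_scene.png")
E
python3 fit.py
```

```text
[ 0.6075  0.2854  0.1721 -0.0485] 9.862523970608228
[[-0.1  0.1]
 [ 0.5  0.6]
 [ 1.2  0.3]
 [ 1.8 -0.6]
 [-3.9 -0.6]
 [ 0.8 -1.8]
 [-0.8  0.3]
 [-1.1 -0.6]
 [ 2.3 -0.4]
 [ 2.4 -1.1]
 [-1.1 -1.7]
 [-1.   1.8]]
```

View pics/till_top.png

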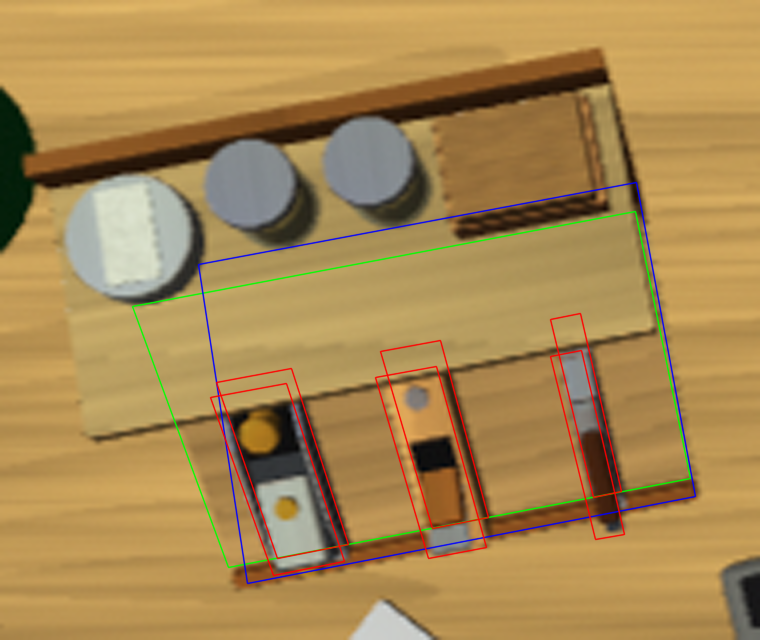

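View pics/till_scene.png

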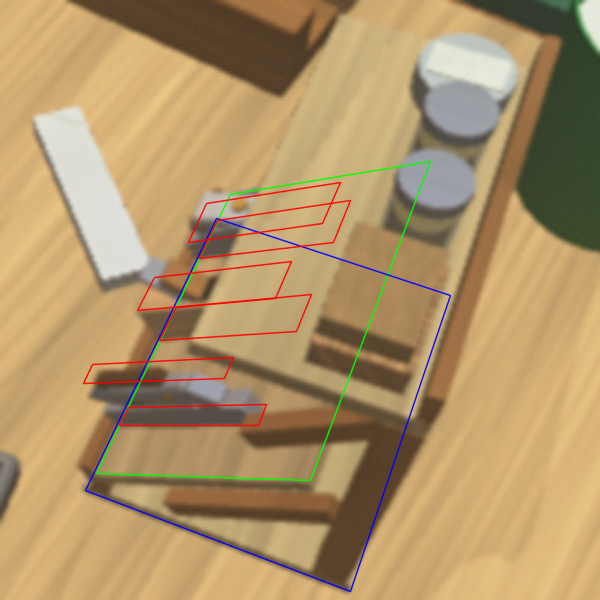

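View pics/till_top_raw.png

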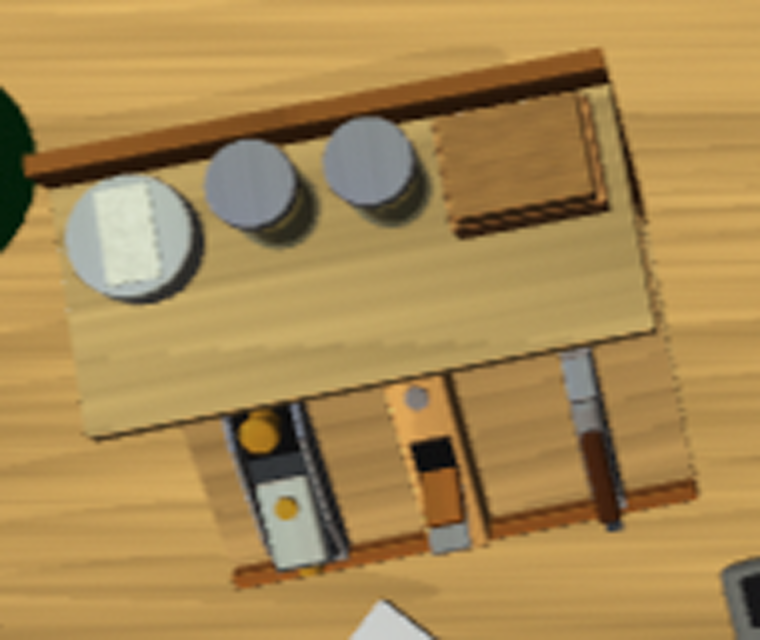

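```bash
cat > zoom.py <<'E'
from fit import *
p=np.load("till.npy")
a=np.radians(35)
def U(u,v,h): return (-.11+u*np.cos(a)-h*np.sin(a),.105+v,.04+u*np.sin(a)+h*np.cos(a))
polys=[[U(0,-.025,0),U(.14,-.025,0),U(.14,.025,0),U(0,.025,0)],
 [U(0,-.025,.022),U(.14,-.025,.022),U(.14,.025,.022),U(0,.025,.022)],
 [U(.035,-.025,.032),U(.105,-.025,.032),U(.105,.025,.032),U(.035,.025,.032)]]
cols=[(0,0,255),(0,255,0),(255,0,0)]
out=[]
for c,(x0,y0),sc in(("top",(172,185),9),("scene",(325,95),9)):
    im=cv2.imread(f"pics/{c}0.png")[y0:y0+60,x0:x0+44]
    im=cv2.resize(im,None,fx=sc,fy=sc,interpolation=cv2.INTER_CUBIC); raw=im.copy()
    for P,col in zip(polys,cols):
        q=((proj(c,W(p,P))[:,::-1]+.5-[x0,y0])*sc).astype(np.int32)
        cv2.polylines(im,[q.reshape(-1,1,2)],True,col,1,cv2.LINE_AA)
    for i in range(0,44,5):
        cv2.putText(im,str(x0+i),(i*sc,8),0,.3,(0,0,0),1)
    for i in range(5,60,5):
        cv2.putText(im,str(y0+i),(0,i*sc+4),0,.3,(0,0,0),1)
    cv2.imwrite(f"pics/z_{c}.png",np.hstack([im,raw]))
E
python3 zoom.py
```

```text
(no output)
```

View pics/z_top.png

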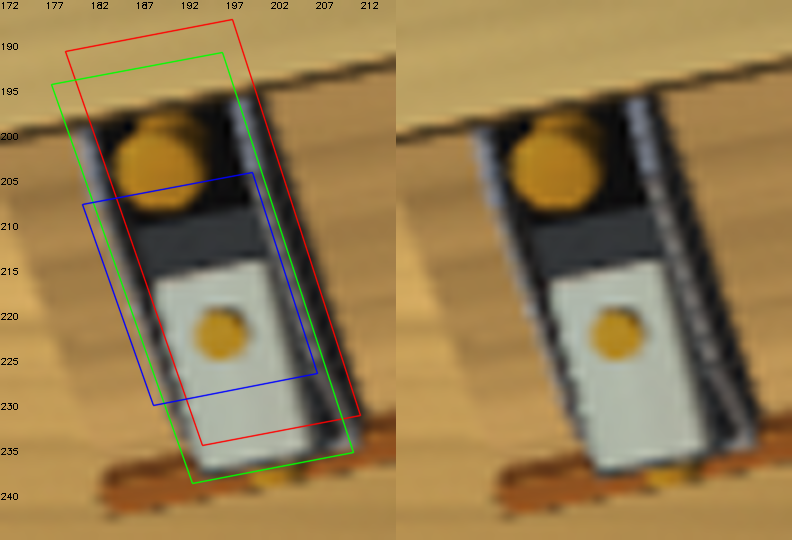

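View pics/z_scene.png

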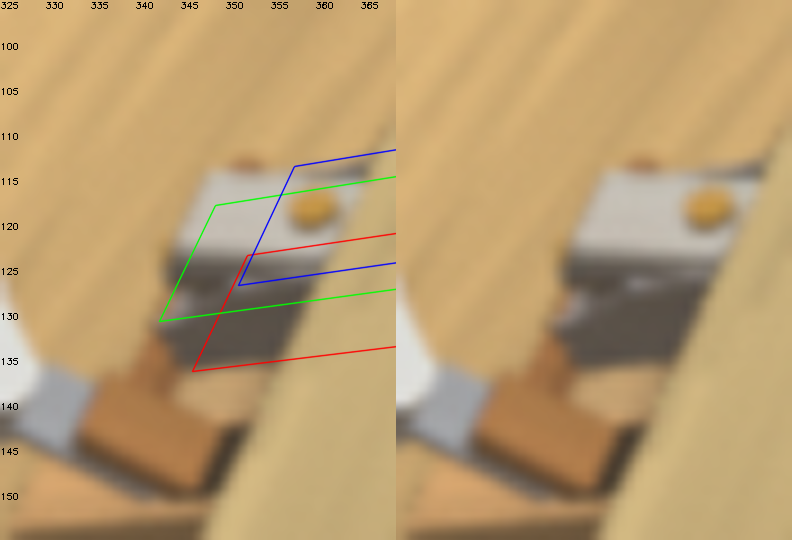

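Rack fit agrees with the lip, the board edge and the plane's near cheek to within 1–2 px. Next is the chest and drawer.

```bash
cat > chest.py <<'E'
from h import *
np.set_printoptions(precision=4,suppress=True)
def W(p,l):
    c,s=np.cos(p[2]),np.sin(p[2]); l=np.atleast_2d(np.asarray(l,float))
    return np.c_[p[0]+c*l[:,0]-s*l[:,1],p[1]+s*l[:,0]+c*l[:,1],.134+l[:,2]]
# p: knob x,y,yaw, q ; local = knob frame
def draw(p,q,tag,pt="0"):
    F=.04+q-.002; P=[([(.024,-.138,.029),(.024,.138,.029),(.04,.138,.029),(.04,-.138,.029)],(0,255,0)),
     ([(.04,-.118,.007),(.23,-.118,.007),(.23,.017,-.001),(.04,.017,-.001)],(0,0,255)),
     ([(.04,-.118,-.035),(.23,-.118,-.035),(.23,.017,-.035),(.04,.017,-.035)],(255,0,255)),
     ([(F,-.14,.042),(F,.14,.042),(F+.262,.14,.042),(F+.262,-.14,.042)],(255,0,0))]
    for c,(x0,y0,x1,y1),sc in(("top",(345,45,500,260),3.5 if 0 else 2.7),("scene",(140,200,460,400),2.4)):
        im=cv2.imread(f"pics/{c}{pt}.png")[y0:y1,x0:x1]; im=cv2.resize(im,None,fx=sc,fy=sc,interpolation=cv2.INTER_CUBIC)
        cv2.imwrite(f"pics/chest_{c}_{tag}_raw.png",im)
        for l,col in P:
            w=((proj(c,W(p,l))[:,::-1]+.5-[x0,y0])*sc).astype(np.int32)
            cv2.polylines(im,[w.reshape(-1,1,2)],True,col,1,cv2.LINE_AA)
        cv2.imwrite(f"pics/chest_{c}_{tag}.png",im)
if __name__=="__main__":
    obs=[("scene",(268.1,197.7),"k"),("top",(246.4,406.5),"k"),("scene",(334.6,271),"f"),("top",(157.4,420.3),"f")]
    def f(p):
        return np.ravel([proj(c,W(p,(0,0,0) if w=="k" else (.04+p[3],0,.042)))[0]-rc for c,rc,w in obs])
    s=least_squares(f,[.43,-.18,-.17,.175]); p=s.x; print(p,np.degrees(p[2]),f(p).round(1))
    np.save("chest.npy",p); draw(p,p[3],"a")
E
python3 chest.py
```

```text
[ 0.4319 -0.1811 -0.1369  0.1761] -7.84127505026819 [-0.6 -0.6 -1.   0.1  2.6  0.6  3.1 -2.7]
```

View pics/chest_top_a.png

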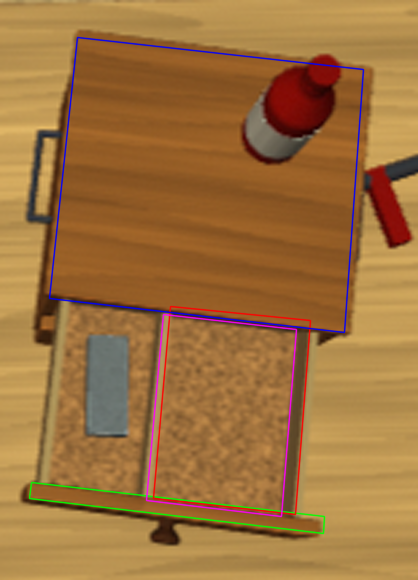

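View pics/chest_scene_a.png

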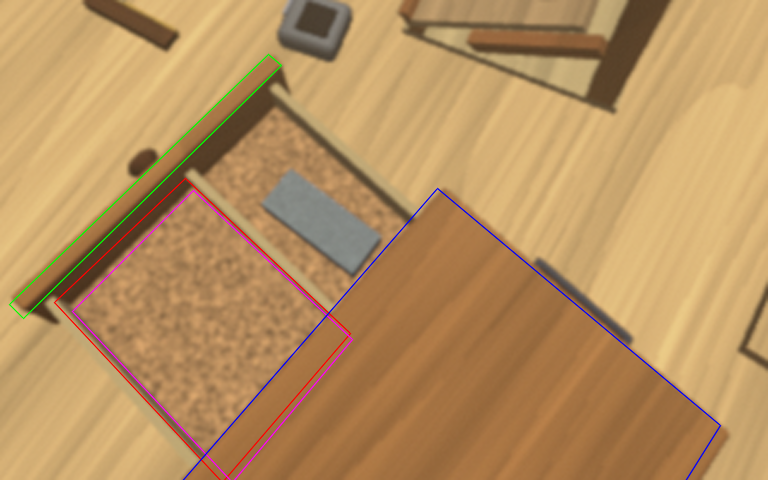

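```bash
cat > plan.py <<'E'
from h import *
import json
np.set_printoptions(precision=4,suppress=True)
def euler(r,p,y): return Ro.from_euler("xyz",[r,p,y],degrees=True)
def rows(P0,R0,P1,R1,ns,grip,n=8):
    """ns rows moving linearly to (P1,R1), rest hold"""
    rv=(R0.inv()*R1).as_rotvec(degrees=True); d=R0.inv().apply(np.array(P1)-P0)
    print("dist/row",np.linalg.norm(d)/ns,"ang/row",np.linalg.norm(rv)/ns)
    o=[]
    for i in range(1,n+1):
        f=min(i/ns,1); v=np.r_[(d*f).round(4),(rv*f).round(2)]
        o.append(" ".join(f"{x:g}" for x in v)+f" {grip:g}")
    print("; ".join(o))
    P=P0+R0.apply(d.round(4)); R=R0*Ro.from_rotvec(rv.round(2),degrees=True)
    return P,R
def save(P,R): json.dump([list(P),list(R.as_quat())],open("cmd.json","w"))
def load():
    a=json.load(open("cmd.json")); return np.array(a[0]),Ro.from_quat(a[1])
TILL=np.array([.6065,.2850,9.86])
def tw(l):
    a=np.radians(TILL[2]); return np.array([TILL[0]+np.cos(a)*l[0]-np.sin(a)*l[1],TILL[1]+np.sin(a)*l[0]+np.cos(a)*l[1],l[2]])
a35=np.radians(35)
RG=Ro.from_euler("z",TILL[2],degrees=True)*Ro.from_euler("y",-35,degrees=True)*Ro.from_euler("x",180,degrees=True)*Ro.from_euler("z",180,degrees=True)
def grasp(h,u=.07,v=.105): return tw((-.11+u*np.cos(a35)-h*np.sin(a35),v,.04+u*np.sin(a35)+h*np.cos(a35)))
E
python3 - <<'E'
from plan import *
P=np.array([.204,-.484,.231]); R=euler(180,0,22.907)
print(grasp(0),grasp(.12),RG.as_matrix())
P,R=rows(P,R,[.36,-.1,.36],euler(180,0,22.9+80),8,.0854)
P,R=rows(P,R,[.40,.2,.33],Ro.from_euler("z",15,degrees=True)*R*Ro.from_euler("z",-55,degrees=True),8,.0854)
P,R=rows(P,R,grasp(.12),RG,8,.0854)
E
```

```text
[0.5366 0.3794 0.0802] [0.4688 0.3676 0.1784] [[-0.8071 -0.1712  0.5651]
 [-0.1403  0.9852  0.0982]
 [-0.5736 -0.     -0.8192]]
dist/row 0.05426108757664188 ang/row 9.999125000000003
0.0366 -0.0366 -0.0161 0 0 -10 0.0854; 0.0733 -0.0732 -0.0322 0 0 -20 0.0854; 0.1099 -0.1099 -0.0484 0 0 -30 0.0854; 0.1466 -0.1465 -0.0645 0 0 -40 0.0854; 0.1832 -0.1831 -0.0806 0 0 -50 0.0854; 0.2199 -0.2197 -0.0968 0 0 -59.99 0.0854; 0.2565 -0.2564 -0.1129 0 0 -69.99 0.0854; 0.2932 -0.293 -0.129 0 0 -79.99 0.0854
dist/row 0.03801458930894021 ang/row 8.750000000000002
0.0354 0.0132 0.0037 -0 -0 -8.75 0.0854; 0.0709 0.0265 0.0075 -0 -0 -17.5 0.0854; 0.1063 0.0397 0.0112 -0 -0 -26.25 0.0854; 0.1417 0.053 0.015 -0 -0 -35 0.0854; 0.1772 0.0662 0.0187 -0 -0 -43.75 0.0854; 0.2126 0.0794 0.0225 -0 -0 -52.5 0.0854; 0.2481 0.0927 0.0262 -0 -0 -61.25 0.0854; 0.2835 0.1059 0.03 -0 -0 -70 0.0854
dist/row 0.02953050787486755 ang/row 4.847239211292967
-0.0059 0.0219 0.0189 -0.65 -4.34 -2.05 0.0854; -0.0119 0.0437 0.0379 -1.3 -8.69 -4.11 0.0854; -0.0178 0.0656 0.0568 -1.94 -13.03 -6.16 0.0854; -0.0238 0.0874 0.0758 -2.59 -17.37 -8.22 0.0854; -0.0297 0.1093 0.0947 -3.24 -21.71 -10.27 0.0854; -0.0357 0.1312 0.1137 -3.89 -26.06 -12.32 0.0854; -0.0416 0.153 0.1326 -4.53 -30.4 -14.38 0.0854; -0.0476 0.1749 0.1516 -5.18 -34.74 -16.43 0.0854
```

{"name": "jog_arm", "arguments": {"targets": "0.037 -0.037 -0.016 0 0 -10 0.0854; 0.073 -0.073 -0.032 0 0 -20 0.0854; 0.11 -0.11 -0.048 0 0 -30 0.0854; 0.147 -0.147 -0.065 0 0 -40 0.0854; 0.183 -0.183 -0.081 0 0 -50 0.0854; 0.22 -0.22 -0.097 0 0 -60 0.0854; 0.257 -0.256 -0.113 0 0 -70 0.0854; 0.293 -0.293 -0.129 0 0 -80 0.0854", "force": 60}}

```text
t: 2.1
tcp_pos: [0.3605, -0.0981, 0.361]
tcp_rot: [180.0, 0.0, 103.2]
ft_force: [0.4, -1.8, 0.0]
width: 0.999
```

{"name": "jog_arm", "arguments": {"targets": "0.035 0.013 0.004 0 0 -8.75 0.0854; 0.071 0.026 0.007 0 0 -17.5 0.0854; 0.106 0.04 0.011 0 0 -26.25 0.0854; 0.142 0.053 0.015 0 0 -35 0.0854; 0.177 0.066 0.019 0 0 -43.75 0.0854; 0.213 0.079 0.022 0 0 -52.5 0.0854; 0.248 0.093 0.026 0 0 -61.25 0.0854; 0.284 0.106 0.03 0 0 -70 0.0854"}}

```text
t: 3.1
tcp_pos: [0.4001, 0.2022, 0.3302]
tcp_rot: [180.0, 0.0, 173.2]
ft_force: [0.6, -0.9, 0.0]
width: 0.998
```

```bash
python3 - <<'E'
from plan import *
s=env.get_state(); print(s["tcp_pos"],s["tcp_rot"],s["joints"])
P,R=np.array(s["tcp_pos"]),euler(*s["tcp_rot"])
P,R=rows(P,R,grasp(.11),RG,7,.0854)
P,R=rows(P,R,grasp(.002),RG,5,.0854)
E
```

```text
[0.4001 0.2022 0.3302] [179.9955   0.0183 173.1979] [16.371   6.7147  1.6578 84.9245 -0.003  23.1731]
dist/row 0.03465149077907611 ang/row 5.5191843490398
-0.0077 0.0249 0.0229 -0.73 -4.96 -2.31 0.0854; -0.0155 0.0497 0.0457 -1.45 -9.92 -4.61 0.0854; -0.0232 0.0746 0.0686 -2.18 -14.88 -6.92 0.0854; -0.0309 0.0995 0.0914 -2.91 -19.85 -9.22 0.0854; -0.0386 0.1244 0.1143 -3.63 -24.81 -11.53 0.0854; -0.0464 0.1492 0.1371 -4.36 -29.77 -13.83 0.0854; -0.0541 0.1741 0.16 -5.09 -34.73 -16.14 0.0854; -0.0541 0.1741 0.16 -5.09 -34.73 -16.14 0.0854
dist/row 0.02159799541009238 ang/row 0.0006645001957363937
0 -0 0.0216 0 -0 -0 0.0854; 0 -0 0.0432 0 -0 -0 0.0854; 0 -0 0.0648 0 -0 -0 0.0854; 0 -0 0.0864 0 -0 -0 0.0854; 0 -0 0.108 0 -0 -0 0.0854; 0 -0 0.108 0 -0 -0 0.0854; 0 -0 0.108 0 -0 -0 0.0854; 0 -0 0.108 0 -0 -0 0.0854
```

{"name": "jog_arm", "arguments": {"targets": "-0.008 0.025 0.023 -0.73 -4.96 -2.31 0.0854; -0.016 0.05 0.046 -1.45 -9.92 -4.61 0.0854; -0.023 0.075 0.069 -2.18 -14.88 -6.92 0.0854; -0.031 0.1 0.091 -2.91 -19.85 -9.22 0.0854; -0.039 0.124 0.114 -3.63 -24.81 -11.53 0.0854; -0.046 0.149 0.137 -4.36 -29.77 -13.83 0.0854; -0.054 0.174 0.16 -5.09 -34.73 -16.14 0.0854; -0.054 0.174 0.16 -5.09 -34.73 -16.14 0.0854"}}

```text
t: 4.1
tcp_pos: [0.4735, 0.3668, 0.1679]
tcp_rot: [-179.9, 34.8, -170.3]
ft_force: [-0.7, 0.4, -0.7]
width: 1.003
```

```bash
python3 - <<'E'
from plan import *
s=env.get_state(); print(s["tcp_pos"],s["tcp_rot"],s["joints"],grasp(.11))
P,R=np.array(s["tcp_pos"]),euler(*s["tcp_rot"])
P,R=rows(P,R,grasp(.002),RG,6,.0854)
for c,(x0,y0,x1,y1) in(("top",(125,95,315,275)),("scene",(250,40,450,230))):
    im=camera(c)[y0:y1,x0:x1,::-1]; cv2.imwrite(f"pics/pre_{c}.png",cv2.resize(im,None,fx=3,fy=3,interpolation=cv2.INTER_CUBIC))
E
```

```text
[0.4735 0.3668 0.1679] [-179.8812   34.7829 -170.269 ] [ 37.2424   7.5939 -35.3841  15.436  -15.3878  23.172 ] [0.4745 0.3686 0.1703]
dist/row 0.01780727924286653 ang/row 0.051480170788608975
-0.0005 0.0003 0.0178 -0.03 -0.04 -0.02 0.0854; -0.001 0.0007 0.0356 -0.06 -0.07 -0.04 0.0854; -0.0014 0.001 0.0534 -0.1 -0.11 -0.05 0.0854; -0.0019 0.0014 0.0712 -0.13 -0.14 -0.07 0.0854; -0.0024 0.0017 0.089 -0.16 -0.18 -0.09 0.0854; -0.0029 0.002 0.1068 -0.19 -0.22 -0.11 0.0854; -0.0029 0.002 0.1068 -0.19 -0.22 -0.11 0.0854; -0.0029 0.002 0.1068 -0.19 -0.22 -0.11 0.0854
```

View pics/pre_top.png

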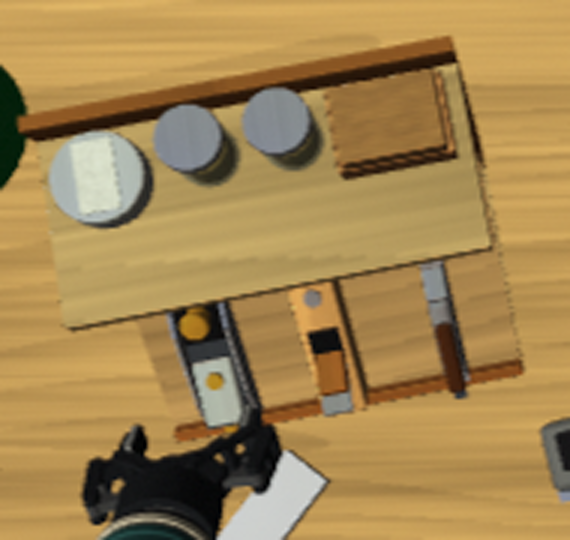

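View pics/pre_scene.png

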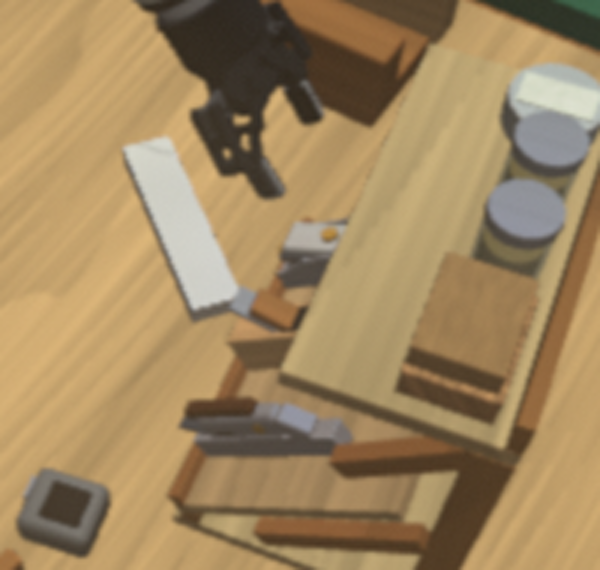

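```bash
python3 - <<'E'
from plan import *
for u in(.0,.02,.04,.06,.08,.12): print(u,[ (h,proj("top",grasp(h,u))[0].round(1)) for h in(.02,.032,.04,.045)])
s=env.get_state();P=s["tcp_pos"]
R=euler(*s["tcp_rot"])
for dy in(-.05,0,.05): print(proj("top",P+R.apply([0,dy,-.013]))[0], proj("scene",P+R.apply([0,dy,-.013]))[0])
E
```

```text
0.0 [(0.02, array([236.5, 202. ])), (0.032, array([238.8, 201.5])), (0.04, array([240.4, 201.1])), (0.045, array([241.4, 200.8]))]
0.02 [(0.02, array([230.5, 200. ])), (0.032, array([232.8, 199.4])), (0.04, array([234.3, 199. ])), (0.045, array([235.3, 198.7]))]
0.04 [(0.02, array([224.3, 197.9])), (0.032, array([226.6, 197.3])), (0.04, array([228.1, 196.9])), (0.045, array([229.1, 196.6]))]
0.06 [(0.02, array([218.1, 195.8])), (0.032, array([220.3, 195.2])), (0.04, array([221.8, 194.7])), (0.045, array([222.8, 194.5]))]
0.08 [(0.02, array([211.8, 193.6])), (0.032, array([214., 193.])), (0.04, array([215.4, 192.5])), (0.045, array([216.4, 192.3]))]
0.12 [(0.02, array([198.8, 189.2])), (0.032, array([200.9, 188.5])), (0.04, array([202.3, 188.1])), (0.045, array([203.2, 187.7]))]
[231.3583 209.5516] [105.8824 341.3925]
[235.1215 189.5486] [ 91.9634 348.622 ]
[238.8953 169.4896] [ 78.685  355.5187]
```

```bash
python3 - <<'E'
from plan import *
s=env.get_state()
P,R=np.array(s["tcp_pos"]),euler(*s["tcp_rot"])
P,R=rows(P,R,grasp(.004,v=.101),RG,6,.0854)
E
```

```text
dist/row 0.017710211600046075 ang/row 0.05620843172454523
0 -0.0003 0.0177 -0.03 -0.02 -0.04 0.0854; 0 -0.0005 0.0354 -0.06 -0.04 -0.09 0.0854; 0 -0.0008 0.0531 -0.09 -0.06 -0.13 0.0854; 0 -0.001 0.0708 -0.12 -0.08 -0.17 0.0854; 0 -0.0013 0.0885 -0.15 -0.1 -0.21 0.0854; 0 -0.0016 0.1062 -0.18 -0.12 -0.26 0.0854; 0 -0.0016 0.1062 -0.18 -0.12 -0.26 0.0854; 0 -0.0016 0.1062 -0.18 -0.12 -0.26 0.0854
```

{"name": "jog_arm", "arguments": {"targets": "0 0 0.018 0 0 0 0.0854; 0 -0.001 0.035 0 0 0 0.0854; 0 -0.001 0.053 0 0 0 0.0854; 0 -0.001 0.071 0 0 0 0.0854; 0 -0.0015 0.088 0 0 0 0.0854; 0 -0.0015 0.1 0 0 0 0.0854; 0 -0.0015 0.106 0 0 0 0.0854; 0 -0.0015 0.106 0 0 0 0.0854"}}

```text
t: 5.2
tcp_pos: [0.5355, 0.3753, 0.0836]
tcp_rot: [180.0, 35.0, -170.5]
ft_force: [-1.1, 0.3, 0.2]
width: 0.999
```

```bash
python3 - <<'E'
from plan import *
s=env.get_state(); print(s["tcp_pos"],s["tcp_rot"],s["ft_force"],grasp(.004,v=.101))
for c,(x0,y0,x1,y1) in(("top",(125,95,315,275)),("scene",(250,40,450,230))):
    im=camera(c)[y0:y1,x0:x1,::-1]; cv2.imwrite(f"pics/at_{c}.png",cv2.resize(im,None,fx=3,fy=3,interpolation=cv2.INTER_CUBIC))
E
```

```text
[0.5355 0.3753 0.0836] [ 179.9931   34.9668 -170.4578] [-1.0582  0.3136  0.1529] [0.5351 0.3751 0.0834]
```

View pics/at_top.png

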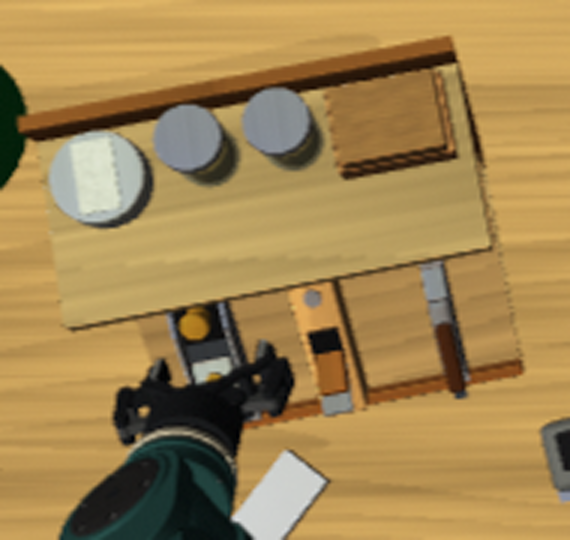

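View pics/at_scene.png

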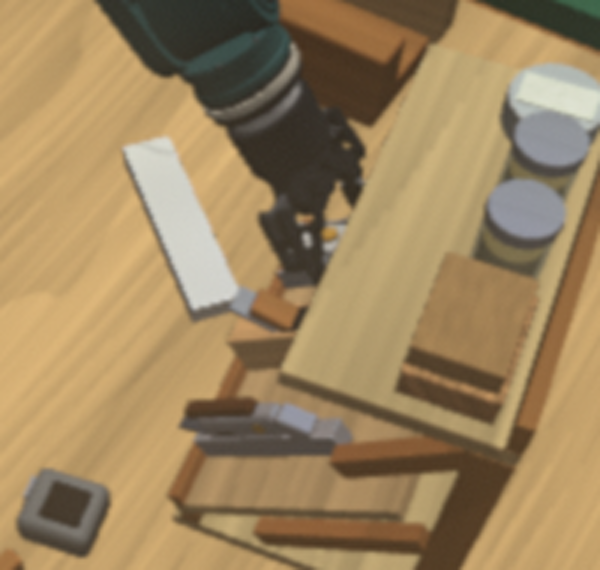

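The fingers straddle the block plane in both views, at (160..290, 380) in the top crop, with no contact force. Now I'll close.

{"name": "jog_arm", "arguments": {"targets": "0 0 0 0 0 0 0.06; 0 0 0 0 0 0 0.05; 0 0 0 0 0 0 0.04; 0 0 0 0 0 0 0.04; 0 0 0 0 0 0 0.04; 0 0 0 0 0 0 0.04; 0 0 0 0 0 0 0.04; 0 0 0 0 0 0 0.04", "force": 70}}

```text
t: 6.3
tcp_pos: [0.5351, 0.3759, 0.0841]
tcp_rot: [179.9, 35.0, -170.4]
ft_force: [-6.9, -1.2, 8.1]
width: 0.575
```

{"name": "jog_arm", "arguments": {"targets": "0 0 -0.005 0 0 0 0.04; 0 0 -0.015 0 0 0 0.04; 0 0 -0.03 0 0 0 0.04; 0 0 -0.05 0 0 0 0.04; 0 0 -0.075 0 0 0 0.04; 0 0 -0.1 0 0 0 0.04; 0 0 -0.125 0 0 0 0.04; 0 0 -0.14 0 0 0 0.04"}}

```text
t: 7.3
tcp_pos: [0.4547, 0.3617, 0.1992]
tcp_rot: [180.0, 35.0, -170.4]
ft_force: [0.5, -0.1, -6.0]
width: 0.57
```

```bash
python3 - <<'E'
from plan import *
p=np.load("chest.npy"); print(p,np.degrees(p[2]))
s=env.get_state(); print(s["tcp_pos"],s["tcp_rot"],s["ft_force"],s["width"],s["joints"])
for c,(x0,y0,x1,y1) in(("top",(125,95,315,275)),("scene",(250,40,450,230))):
    im=camera(c)[y0:y1,x0:x1,::-1]; cv2.imwrite(f"pics/up_{c}.png",cv2.resize(im,None,fx=3,fy=3,interpolation=cv2.INTER_CUBIC))
E
```

```text
[ 0.4319 -0.1811 -0.1369  0.1761] -7.84127505026819
[0.4547 0.3617 0.1992] [ 179.9877   34.9634 -170.4076] [ 0.5086 -0.074  -5.9556] 0.5703306626832131 [ 38.2158   4.1556 -33.8469  20.4508 -15.9223  24.0952]
```

View pics/up_top.png

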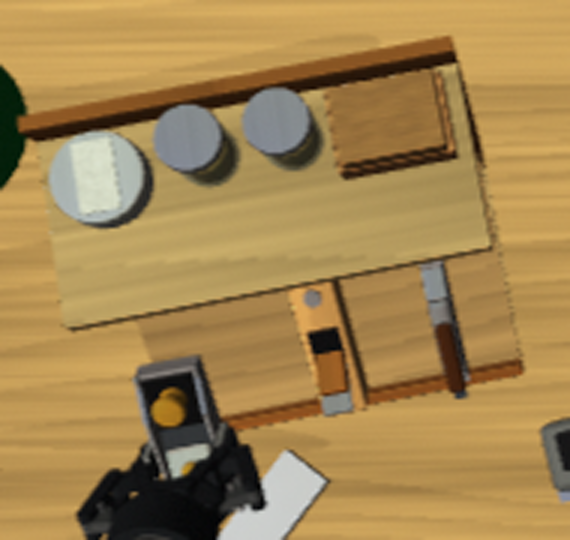

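View pics/up_scene.png

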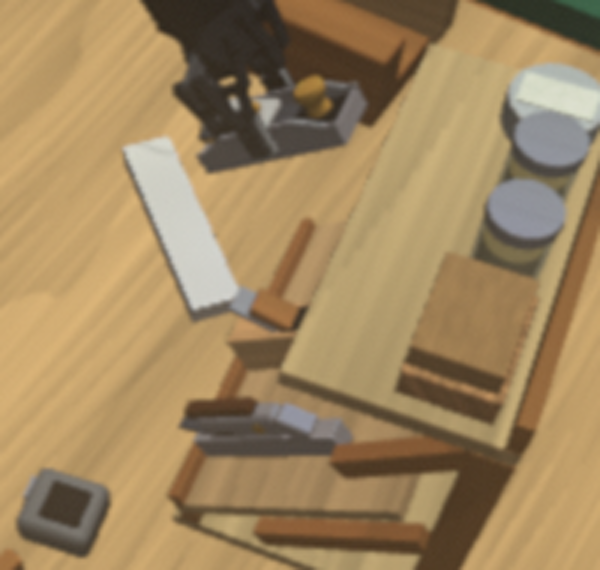

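```bash
python3 - <<'E'
from plan import *
s=env.get_state();P=np.array(s["tcp_pos"]);R=euler(*s["tcp_rot"])
def pr(c,l,x0,y0): 
    q=proj(c,P+R.apply(l))[0][::-1]; return ((q+.5-[x0,y0])*3).round(0)
for dz in(.0,.004,.008):
  for x in(.07,-.07):
    for y in(-.025,.025): print(dz,x,y,pr("scene",[x,y,dz],250,40),pr("scene",[x,y,dz-.022],250,40),pr("top",[x,y,dz-.022],125,95))
# move plan
p=np.load("chest.npy"); yaw=np.degrees(p[2])
c,sn=np.cos(p[2]),np.sin(p[2])
def kw(l): return np.array([p[0]+c*l[0]-sn*l[1],p[1]+sn*l[0]+c*l[1],.134+l[2]])
RP=euler(180,0,180+yaw)
T=kw((.122,-.0505,-.035)); print("target",T)
up=T+[0,0,.16]
P,R=rows(P,R,[.40,.1,.33],euler(180,0,178),8,.04)
P,R=rows(P,R,up,RP,7,.04)
P,R=rows(P,R,T+[0,0,.03],RP,6,.04)
E
```

```text
0.0 0.07 -0.025 [207. 172.] [194. 153.] [243. 515.]
0.0 0.07 0.025 [229. 133.] [217. 113.] [183. 527.]
0.0 -0.07 -0.025 [347. 142.] [334. 120.] [193. 371.]
0.0 -0.07 0.025 [368. 100.] [356.  77.] [129. 383.]
0.004 0.07 -0.025 [210. 176.] [196. 156.] [244. 513.]
0.004 0.07 0.025 [232. 137.] [219. 117.] [183. 524.]
0.004 -0.07 -0.025 [349. 146.] [336. 124.] [194. 368.]
0.004 -0.07 0.025 [370. 104.] [358.  81.] [130. 380.]
0.008 0.07 -0.025 [212. 180.] [199. 160.] [244. 510.]
0.008 0.07 0.025 [234. 140.] [221. 120.] [184. 521.]
0.008 -0.07 -0.025 [351. 150.] [339. 128.] [195. 365.]
0.008 -0.07 0.025 [372. 108.] [360.  85.] [131. 377.]
target [ 0.5459 -0.2478  0.099 ]
dist/row 0.037237828458455344 ang/row 4.6062856918474475
0.0007 -0.0311 -0.0204 0.45 4.36 1.4 0.04; 0.0013 -0.0623 -0.0408 0.9 8.73 2.81 0.04; 0.002 -0.0934 -0.0612 1.35 13.09 4.21 0.04; 0.0027 -0.1245 -0.0817 1.8 17.46 5.62 0.04; 0.0034 -0.1557 -0.1021 2.25 21.82 7.02 0.04; 0.004 -0.1868 -0.1225 2.7 26.18 8.43 0.04; 0.0047 -0.2179 -0.1429 3.15 30.55 9.83 0.04; 0.0054 -0.2491 -0.1633 3.59 34.91 11.24 0.04
dist/row 0.054821018205074415 ang/row 0.8343590447405471
-0.0226 -0.0489 0.0101 0 -0 0.83 0.04; -0.0451 -0.0978 0.0203 0 -0 1.67 0.04; -0.0677 -0.1468 0.0304 0 -0 2.5 0.04; -0.0903 -0.1957 0.0405 0 -0 3.34 0.04; -0.1128 -0.2446 0.0507 0 -0 4.17 0.04; -0.1354 -0.2935 0.0608 0 -0 5.01 0.04; -0.1579 -0.3425 0.0709 0 -0 5.84 0.04; -0.1579 -0.3425 0.0709 0 -0 5.84 0.04
dist/row 0.021672561434079737 ang/row 0.0008396012387328509
-0 0 0.0217 0 -0 0 0.04; -0 0 0.0433 0 -0 0 0.04; -0 0 0.065 0 -0 0 0.04; -0 0 0.0867 0 -0 0 0.04; -0 0 0.1084 0 -0 0 0.04; -0 0 0.13 0 -0 0 0.04; -0 0 0.13 0 -0 0 0.04; -0 0 0.13 0 -0 0 0.04
```

```bash
python3 - <<'E'
from plan import *
s=env.get_state();P=np.array(s["tcp_pos"]);R=euler(*s["tcp_rot"])
P,R=rows(P,R,[.415,.345,.33],euler(180,0,-172),8,.04)
P,R=rows(P,R,[.42,.0,.33],euler(180,0,180),8,.04)
E
```

```text
dist/row 0.017194588412803295 ang/row 4.384001881065288
-0.005 -0.0013 -0.0164 0.07 4.38 0.19 0.04; -0.01 -0.0025 -0.0328 0.13 8.76 0.39 0.04; -0.015 -0.0038 -0.0492 0.2 13.14 0.58 0.04; -0.0201 -0.005 -0.0656 0.27 17.52 0.78 0.04; -0.0251 -0.0063 -0.082 0.34 21.9 0.97 0.04; -0.0301 -0.0075 -0.0984 0.4 26.28 1.16 0.04; -0.0351 -0.0088 -0.1148 0.47 30.65 1.36 0.04; -0.0401 -0.01 -0.1312 0.54 35.03 1.55 0.04
dist/row 0.04313239031470079 ang/row 1.0001139073089313
0.0054 -0.0428 0 -0 0 1 0.04; 0.0108 -0.0856 0 -0 0 2 0.04; 0.0161 -0.1284 0 -0 0 3 0.04; 0.0215 -0.1712 0 -0 0 4 0.04; 0.0269 -0.214 0 -0 0 5 0.04; 0.0323 -0.2568 0 -0 0 6 0.04; 0.0377 -0.2996 0 -0 0 7 0.04; 0.043 -0.3424 0 -0 0 8 0.04
```

{"name": "jog_arm", "arguments": {"targets": "-0.005 -0.001 -0.016 0 4.4 0.2 0.04; -0.01 -0.0025 -0.033 0.1 8.8 0.4 0.04; -0.015 -0.004 -0.049 0.2 13.1 0.6 0.04; -0.02 -0.005 -0.066 0.3 17.5 0.8 0.04; -0.025 -0.006 -0.082 0.3 21.9 1 0.04; -0.03 -0.0075 -0.098 0.4 26.3 1.2 0.04; -0.035 -0.009 -0.115 0.5 30.7 1.4 0.04; -0.04 -0.01 -0.131 0.5 35 1.5 0.04"}}

```text
t: 8.4
tcp_pos: [0.4161, 0.3451, 0.3285]
tcp_rot: [-180.0, -0.2, -172.0]
ft_force: [0.5, -0.3, -5.4]
width: 0.573
```

{"name": "jog_arm", "arguments": {"targets": "0.005 -0.03 0 0 0 1 0.04; 0.01 -0.075 0 0 0 2 0.04; 0.016 -0.128 0 0 0 3 0.04; 0.022 -0.171 0 0 0 4 0.04; 0.027 -0.214 0 0 0 5 0.04; 0.032 -0.257 0 0 0 6 0.04; 0.038 -0.31 0 0 0 7 0.04; 0.043 -0.342 0 0 0 8 0.04"}}

```text
t: 9.4
tcp_pos: [0.4211, -0.0016, 0.3281]
tcp_rot: [-180.0, -0.0, 179.9]
ft_force: [0.3, 0.2, -5.5]
width: 0.567
```

```bash
python3 - <<'E'
from plan import *
p=np.load("chest.npy"); yaw=np.degrees(p[2])
c,sn=np.cos(p[2]),np.sin(p[2])
def kw(l): return np.array([p[0]+c*l[0]-sn*l[1],p[1]+sn*l[0]+c*l[1],.134+l[2]])
RP=euler(180,0,180+yaw)
T=kw((.122,-.0505,-.035)); print("target",T)
s=env.get_state();P=np.array(s["tcp_pos"]);R=euler(*s["tcp_rot"]);print(P,s["tcp_rot"],s["width"])
P,R=rows(P,R,T+[0,0,.14],RP,7,.04)
E
```

```text
target [ 0.5459 -0.2478  0.099 ]
[ 0.4211 -0.0016  0.3281] [-179.954    -0.0307  179.9014] 0.567459194561127
dist/row 0.04143634712755461 ang/row 1.1061300406561467
-0.0179 -0.0351 0.0127 -0.01 -0 1.11 0.04; -0.0358 -0.0703 0.0255 -0.01 -0.01 2.21 0.04; -0.0537 -0.1054 0.0382 -0.02 -0.01 3.32 0.04; -0.0716 -0.1405 0.051 -0.03 -0.02 4.42 0.04; -0.0895 -0.1757 0.0637 -0.03 -0.02 5.53 0.04; -0.1073 -0.2108 0.0765 -0.04 -0.02 6.64 0.04; -0.1252 -0.2459 0.0892 -0.05 -0.03 7.74 0.04; -0.1252 -0.2459 0.0892 -0.05 -0.03 7.74 0.04
```

{"name": "jog_arm", "arguments": {"targets": "-0.018 -0.025 0.008 0 0 1.1 0.04; -0.036 -0.06 0.02 0 0 2.2 0.04; -0.054 -0.1 0.035 0 0 3.3 0.04; -0.072 -0.14 0.05 0 0 4.4 0.04; -0.09 -0.176 0.064 0 0 5.5 0.04; -0.108 -0.215 0.078 0 0 6.6 0.04; -0.125 -0.246 0.089 0 0 7.7 0.04; -0.125 -0.246 0.089 0 0 7.7 0.04"}}

```text
t: 10.4
tcp_pos: [0.5465, -0.2474, 0.2372]
tcp_rot: [180.0, -0.2, 172.2]
ft_force: [-0.5, -0.2, -5.6]
width: 0.573
```

```bash
python3 - <<'E'
from plan import *
s=env.get_state();P=np.array(s["tcp_pos"]);R=euler(*s["tcp_rot"]);print(P,s["tcp_rot"],s["width"],s["joints"])
for c,(x0,y0,x1,y1) in(("top",(345,100,525,280)),("scene",(140,170,400,370))):
    sc=3
    im=camera(c)[y0:y1,x0:x1,::-1]; im=cv2.resize(im,None,fx=sc,fy=sc,interpolation=cv2.INTER_CUBIC)
    for dz,col in((.002,(0,0,255)),(-.03,(0,255,0))):
        L=[[a,b,dz] for a,b in((.07,-.025),(.07,.025),(-.07,.025),(-.07,-.025))]
        q=((proj(c,P+R.apply(L))[:,::-1]+.5-[x0,y0])*sc).astype(np.int32)
        cv2.polylines(im,[q.reshape(-1,1,2)],True,col,1,cv2.LINE_AA)
    cv2.imwrite(f"pics/above_{c}.png",im)
E
```

```text
[ 0.5465 -0.2474  0.2372] [179.987   -0.1551 172.1895] 0.5732756833154883 [-32.1109  22.6519   9.5818  77.0767  -0.0519 -24.3003]
```

View pics/above_top.png

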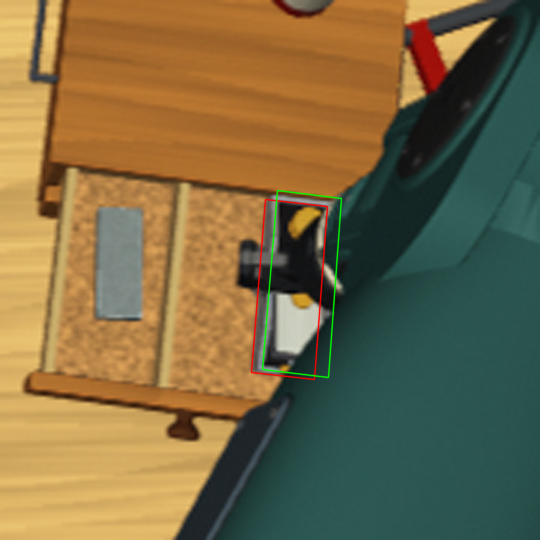

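View pics/above_scene.png

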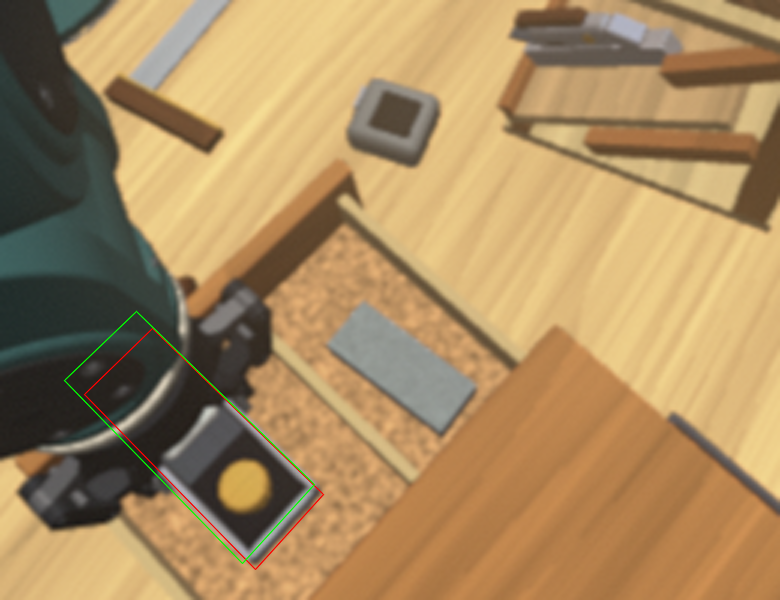

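{"name": "jog_arm", "arguments": {"targets": "0 0 0.02 0 -0.1 0 0.04; 0 0 0.045 0 -0.1 0 0.04; 0 0 0.07 0 -0.1 0 0.04; 0 0 0.09 0 -0.1 0 0.04; 0 0 0.105 0 -0.1 0 0.04; 0 0 0.115 0 -0.1 0 0.04; 0 0 0.122 0 -0.1 0 0.04; 0 0 0.125 0 -0.1 0 0.04"}}

```text
t: 11.5
tcp_pos: [0.5463, -0.2455, 0.1146]
tcp_rot: [-180.0, 0.1, 172.3]
ft_force: [0.2, 0.2, -6.5]
width: 0.57
```

{"name": "jog_arm", "arguments": {"targets": "0 0 0.001 0 0 0 0.04; 0 0 0.002 0 0 0 0.04; 0 0 0.003 0 0 0 0.04; 0 0 0.004 0 0 0 0.04; 0 0 0.005 0 0 0 0.04; 0 0 0.006 0 0 0 0.04; 0 0 0.007 0 0 0 0.04; 0 0 0.007 0 0 0 0.04"}}

```text
t: 12.5
tcp_pos: [0.5462, -0.2455, 0.1075]
tcp_rot: [-180.0, 0.1, 172.3]
ft_force: [-0.2, 0.1, -6.1]
width: 0.576
```

{"name": "jog_arm", "arguments": {"targets": "0 0 0.0005 0 0 0 0.04; 0 0 0.001 0 0 0 0.04; 0 0 0.0015 0 0 0 0.04; 0 0 0.002 0 0 0 0.04; 0 0 0.0025 0 0 0 0.04; 0 0 0.003 0 0 0 0.04; 0 0 0.0035 0 0 0 0.04; 0 0 0.0035 0 0 0 0.04"}}

```text
t: 13.5
tcp_pos: [0.5462, -0.2455, 0.1041]
tcp_rot: [-180.0, 0.1, 172.3]
ft_force: [0.2, -0.5, -6.0]
width: 0.573
```

{"name": "jog_arm", "arguments": {"targets": "0 0 0.0004 0 0 0 0.04; 0 0 0.0008 0 0 0 0.04; 0 0 0.0012 0 0 0 0.04; 0 0 0.0016 0 0 0 0.04; 0 0 0.002 0 0 0 0.04; 0 0 0.002 0 0 0 0.04; 0 0 0.002 0 0 0 0.04; 0 0 0.002 0 0 0 0.04"}}

```text
t: 14.5
tcp_pos: [0.5469, -0.2456, 0.1033]
tcp_rot: [-179.9, 0.2, 172.3]
ft_force: [-0.8, 3.1, 10.7]
width: 0.579
```

{"name": "jog_arm", "arguments": {"targets": "0 0 0 0 0 0 0.05; 0 0 0 0 0 0 0.053; 0 0 0 0 0 0 0.057; 0 0 0 0 0 0 0.06; 0 0 0 0 0 0 0.065; 0 0 0 0 0 0 0.068; 0 0 0 0 0 0 0.068; 0 0 0 0 0 0 0.068"}}

```text
t: 15.5
tcp_pos: [0.5462, -0.2455, 0.1021]
tcp_rot: [-180.0, 0.1, 172.3]
ft_force: [-0.3, -0.5, 0.5]
width: 0.796
```

{"name": "jog_arm", "arguments": {"targets": "0 0 -0.005 0 0 0 0.068; 0 0 -0.015 0 0 0 0.068; 0 0 -0.03 0 0 0 0.068; 0 0 -0.05 0 0 0 0.068; 0 0 -0.075 0 0 0 0.068; 0 0 -0.1 0 0 0 0.068; 0 0 -0.13 0 0 0 0.068; 0 0 -0.15 0 0 0 0.068"}}

```text
t: 16.5
tcp_pos: [0.5462, -0.2455, 0.2547]
tcp_rot: [-179.9, 0.2, 172.3]
ft_force: [0.2, 0.1, -0.6]
width: 0.794
```

```bash
python3 - <<'E'
from plan import *
s=env.get_state();P=np.array(s["tcp_pos"]);R=euler(*s["tcp_rot"]);print(s["t"],P,s["tcp_rot"],s["width"],s["joints"])
for c,(x0,y0,x1,y1) in(("top",(345,100,525,280)),("scene",(140,170,400,370))):
    im=camera(c)[y0:y1,x0:x1,::-1]; cv2.imwrite(f"pics/put_{c}.png",cv2.resize(im,None,fx=3,fy=3,interpolation=cv2.INTER_CUBIC))
E
```

```text
16.5 [ 0.5462 -0.2455  0.2547] [-179.9226    0.1957  172.3166] 0.7940607537543029 [-32.0023  22.1261  11.426   79.0897   0.0101 -24.3188]
```

View pics/put_scene.png

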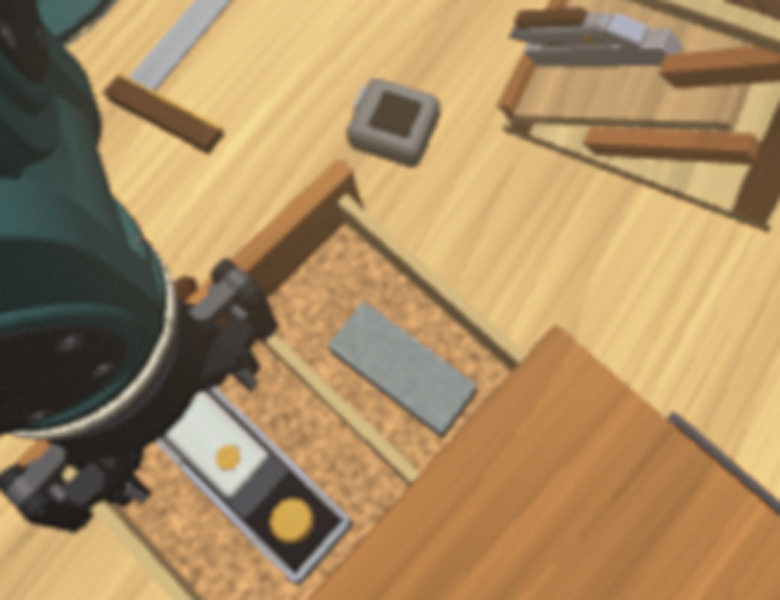

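View pics/put_top.png

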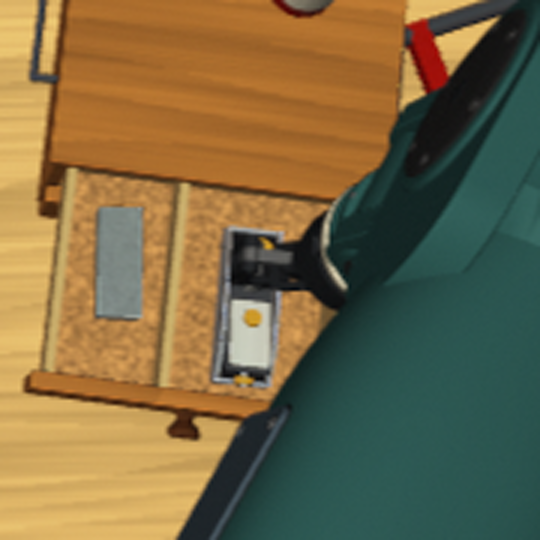

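The plane lies flat in the wide bay beside the stone and the drawer is still open. Next I'll go in front of the knob with closed fingers, tilted back 20°.

```bash
cat > pk.py <<'E'
from plan import *
p=np.load("chest.npy"); yaw=np.degrees(p[2])
c,sn=np.cos(p[2]),np.sin(p[2])
def kw(l): return np.array([p[0]+c*l[0]-sn*l[1],p[1]+sn*l[0]+c*l[1],.134+l[2]])
def lk(P): d=np.array(P)-[p[0],p[1],.134]; return np.array([c*d[0]+sn*d[1],-sn*d[0]+c*d[1],d[2]])
RK=Ro.from_euler("z",yaw,degrees=True)*Ro.from_euler("y",-20,degrees=True)*Ro.from_euler("x",180,degrees=True)*Ro.from_euler("z",180,degrees=True)
E
python3 - <<'E'
from pk import *
s=env.get_state();P=np.array(s["tcp_pos"]);R=euler(*s["tcp_rot"]); print(lk(P))
P,R=rows(P,R,kw((-.06,0,.10)),RK,7,0)
P,R=rows(P,R,kw((-.045,0,-.006)),RK,6,0)
E
```

```text
[ 0.1225 -0.0485  0.121 ]
dist/row 0.027142080338501694 ang/row 2.8143455268926685
0.0261 0.007 0.0029 -0.01 -2.81 0.03 0; 0.0521 0.014 0.0057 -0.03 -5.63 0.05 0; 0.0782 0.021 0.0086 -0.04 -8.44 0.08 0; 0.1043 0.028 0.0114 -0.05 -11.26 0.1 0; 0.1303 0.035 0.0143 -0.07 -14.07 0.13 0; 0.1564 0.042 0.0171 -0.08 -16.89 0.15 0; 0.1825 0.049 0.02 -0.1 -19.7 0.18 0; 0.1825 0.049 0.02 -0.1 -19.7 0.18 0
dist/row 0.01783698197507717 ang/row 0.0010995075374363793
0.0037 -0 0.0175 0 0 -0 0; 0.0074 -0 0.0349 0 0 -0 0; 0.0111 -0 0.0524 0 0 -0 0; 0.0148 -0 0.0698 0 0 -0 0; 0.0184 -0 0.0873 0 0 -0 0; 0.0221 -0 0.1047 0 0 -0.01 0; 0.0221 -0 0.1047 0 0 -0.01 0; 0.0221 -0 0.1047 0 0 -0.01 0
```

{"name": "jog_arm", "arguments": {"targets": "0.026 0.007 0.003 0 -2.8 0 0.06; 0.052 0.014 0.006 0 -5.6 0 0.04; 0.078 0.021 0.009 0 -8.4 0 0.02; 0.104 0.028 0.011 0 -11.3 0 0; 0.13 0.035 0.014 0 -14.1 0 0; 0.156 0.042 0.017 0 -16.9 0 0; 0.182 0.049 0.02 0 -19.7 0 0; 0.182 0.049 0.02 0 -19.7 0 0", "force": 20}}

```text
t: 17.6
tcp_pos: [0.3703, -0.1714, 0.2314]
tcp_rot: [-180.0, 19.8, 172.3]
ft_force: [-0.6, 0.6, 0.4]
width: -0.002
```

{"name": "jog_arm", "arguments": {"targets": "0.004 0 0.017 0 0 0 0; 0.007 0 0.035 0 0 0 0; 0.011 0 0.052 0 0 0 0; 0.015 0 0.07 0 0 0 0; 0.018 0 0.087 0 0 0 0; 0.022 0 0.105 0 0 0 0; 0.022 0 0.105 0 0 0 0; 0.022 0 0.105 0 0 0 0"}}

```text
t: 18.6
tcp_pos: [0.3873, -0.1748, 0.1261]
tcp_rot: [-180.0, 19.8, 172.3]
ft_force: [-0.2, 0.7, -0.2]
width: -0.002
```

```bash
python3 - <<'E'
from pk import *
s=env.get_state();P=np.array(s["tcp_pos"]);R=euler(*s["tcp_rot"]); print(s["t"],lk(P),s["tcp_rot"],s["ft_force"],s["width"],s["joints"])
print("from start, dir chest x in tool:",R.inv().apply([c,sn,0]),R.inv().apply([-sn,c,0]))
for cc,(x0,y0,x1,y1) in(("top",(345,100,525,280)),("scene",(120,170,380,370))):
    im=camera(cc)[y0:y1,x0:x1,::-1]; cv2.imwrite(f"pics/push_{cc}.png",cv2.resize(im,None,fx=3,fy=3,interpolation=cv2.INTER_CUBIC))
E
```

```text
18.6 [-0.045   0.0002 -0.0079] [-179.9595   19.7924  172.3375] [-0.1593  0.6932 -0.159 ] -0.0018191603399520583 [-43.1146  -2.2388 -44.7139  31.1633  11.293  -33.8164]
from start, dir chest x in tool: [-0.9409 -0.0029  0.3386] [-0.0029  1.      0.0003]
```

View pics/push_scene.png

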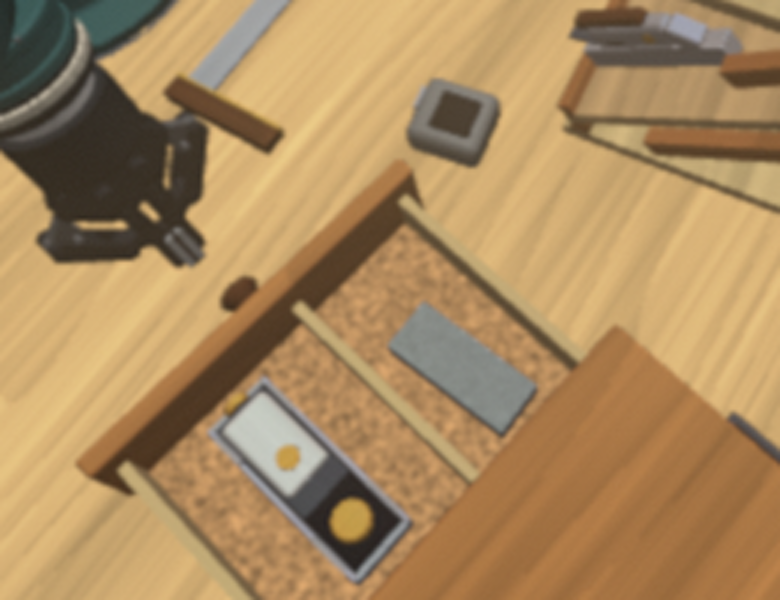

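View pics/push_top.png

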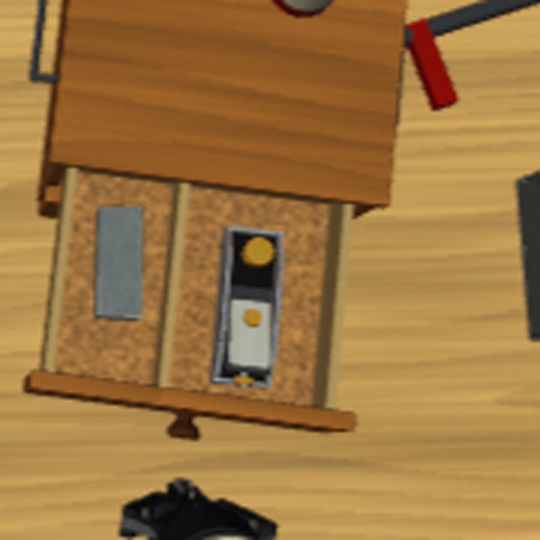

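{"name": "jog_arm", "arguments": {"targets": "-0.0094 0 0.0034 0 0 0 0; -0.0188 0 0.0068 0 0 0 0; -0.0282 0 0.0102 0 0 0 0; -0.0376 0 0.0135 0 0 0 0; -0.047 0 0.0169 0 0 0 0; -0.0564 0 0.0203 0 0 0 0; -0.0658 0 0.0237 0 0 0 0; -0.0752 0 0.0271 0 0 0 0"}}

```text
t: 19.7
tcp_pos: [0.4667, -0.1854, 0.1255]
tcp_rot: [-180.0, 19.8, 172.3]
ft_force: [-1.9, -1.5, -0.3]
width: 0.003
```

```bash
python3 - <<'E'
from pk import *
s=env.get_state();P=np.array(s["tcp_pos"]);R=euler(*s["tcp_rot"]); print(s["t"],lk(P),s["tcp_rot"],s["ft_force"])
print(R.inv().apply([c,sn,0]))
for cc,(x0,y0,x1,y1) in (("scene",(120,170,380,370)),):
    im=camera(cc)[y0:y1,x0:x1,::-1]; cv2.imwrite(f"pics/push2_{cc}.png",cv2.resize(im,None,fx=3,fy=3,interpolation=cv2.INTER_CUBIC))
E
```

```text
19.7 [ 0.0351  0.0005 -0.0085] [-179.9697   19.7765  172.3193] [-1.921  -1.5189 -0.2879]
[-0.941  -0.0026  0.3384]
```

View pics/push2_scene.png

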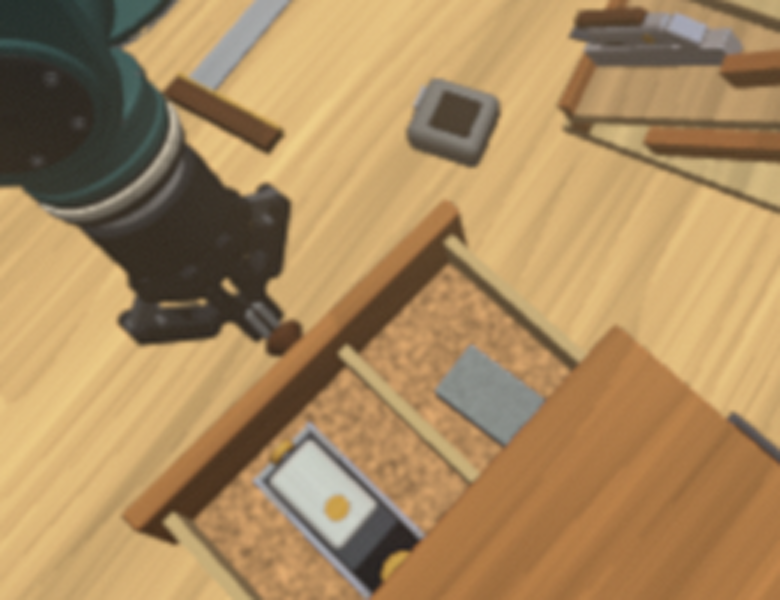

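The fingers press the knob centrally at (275,335), and the drawer closes straight with the plane riding along.

{"name": "jog_arm", "arguments": {"targets": "-0.0104 0 0.0037 0 0 0 0; -0.0208 0 0.0074 0 0 0 0; -0.0312 0 0.0111 0 0 0 0; -0.0416 0 0.0148 0 0 0 0; -0.052 0 0.0185 0 0 0 0; -0.0624 0 0.0222 0 0 0 0; -0.0728 0 0.0259 0 0 0 0; -0.0832 0 0.0296 0 0 0 0"}}

```text
t: 20.75
tcp_pos: [0.5544, -0.1972, 0.1259]
tcp_rot: [-180.0, 19.8, 172.3]
ft_force: [-3.5, -0.8, -1.3]
width: 0.0
```

```bash
python3 - <<'E'
from pk import *
s=env.get_state();P=np.array(s["tcp_pos"]);R=euler(*s["tcp_rot"]); print(s["t"],lk(P),s["tcp_rot"],s["ft_force"])
for cc,(x0,y0,x1,y1) in (("scene",(120,170,380,370)),):
    im=camera(cc)[y0:y1,x0:x1,::-1]; cv2.imwrite(f"pics/push3_{cc}.png",cv2.resize(im,None,fx=3,fy=3,interpolation=cv2.INTER_CUBIC))
E
```

```text
20.75 [ 0.1235  0.0008 -0.0081] [-179.9711   19.7892  172.3227] [-3.458  -0.8063 -1.2832]
```

View pics/push3_scene.png

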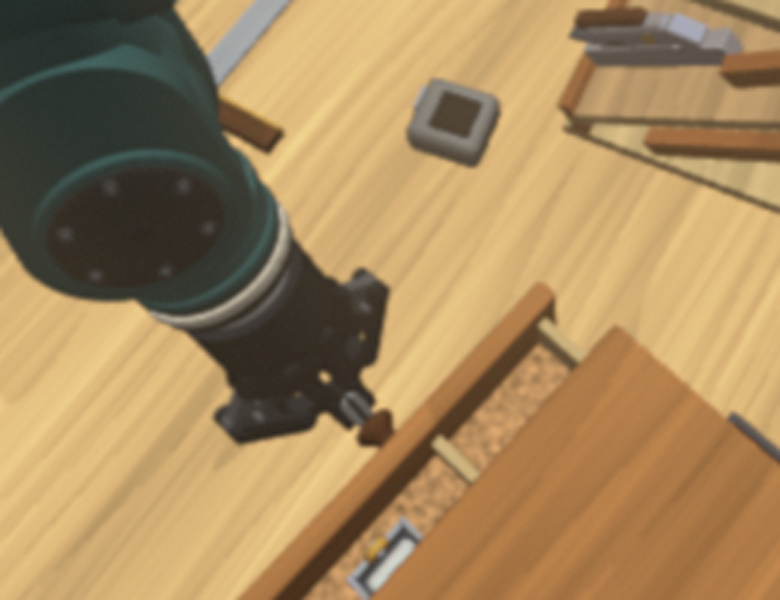

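{"name": "jog_arm", "arguments": {"targets": "-0.0047 0 0.0017 0 0 0 0; -0.0094 0 0.0034 0 0 0 0; -0.0141 0 0.0051 0 0 0 0; -0.0188 0 0.0068 0 0 0 0; -0.0235 0 0.0085 0 0 0 0; -0.0282 0 0.0102 0 0 0 0; -0.0329 0 0.0118 0 0 0 0; -0.0357 0 0.0129 0 0 0 0"}}

```text
t: 21.8
tcp_pos: [0.5916, -0.2022, 0.1257]
tcp_rot: [-180.0, 19.8, 172.3]
ft_force: [-2.2, -0.1, 0.7]
width: 0.002
```

{"name": "jog_arm", "arguments": {"targets": "-0.001 0 0.0004 0 0 0 0; -0.002 0 0.0007 0 0 0 0; -0.003 0 0.0011 0 0 0 0; -0.004 0 0.0014 0 0 0 0; -0.005 0 0.0018 0 0 0 0; -0.006 0 0.0022 0 0 0 0; -0.006 0 0.0022 0 0 0 0; -0.006 0 0.0022 0 0 0 0"}}

```text
t: 22.8
tcp_pos: [0.5978, -0.2029, 0.1258]
tcp_rot: [-180.0, 19.8, 172.3]
ft_force: [-1.1, 0.4, -0.2]
width: -0.002
```

{"name": "jog_arm", "arguments": {"targets": "-0.0006 0 0.0002 0 0 0 0; -0.0011 0 0.0004 0 0 0 0; -0.0017 0 0.0006 0 0 0 0; -0.0023 0 0.0008 0 0 0 0; -0.0028 0 0.001 0 0 0 0; -0.0034 0 0.0012 0 0 0 0; -0.0038 0 0.0014 0 0 0 0; -0.0038 0 0.0014 0 0 0 0"}}

```text
t: 23.8
tcp_pos: [0.5989, -0.2031, 0.1252]
tcp_rot: [-180.0, 19.5, 172.3]
ft_force: [-26.6, 1.9, 17.4]
width: -0.001
```

```bash
python3 - <<'E'
from pk import *
s=env.get_state();P=np.array(s["tcp_pos"]);R=euler(*s["tcp_rot"]); print(s["t"],lk(P),s["tcp_rot"],s["ft_force"])
for cc,(x0,y0,x1,y1) in (("scene",(150,200,410,400)),):
    im=camera(cc)[y0:y1,x0:x1,::-1]; cv2.imwrite(f"pics/push4_{cc}.png",cv2.resize(im,None,fx=3,fy=3,interpolation=cv2.INTER_CUBIC))
E
```

```text
23.8 [ 0.1684  0.001  -0.0088] [-179.9552   19.5196  172.2535] [-26.629    1.8817  17.3664]
```

View pics/push4_scene.png

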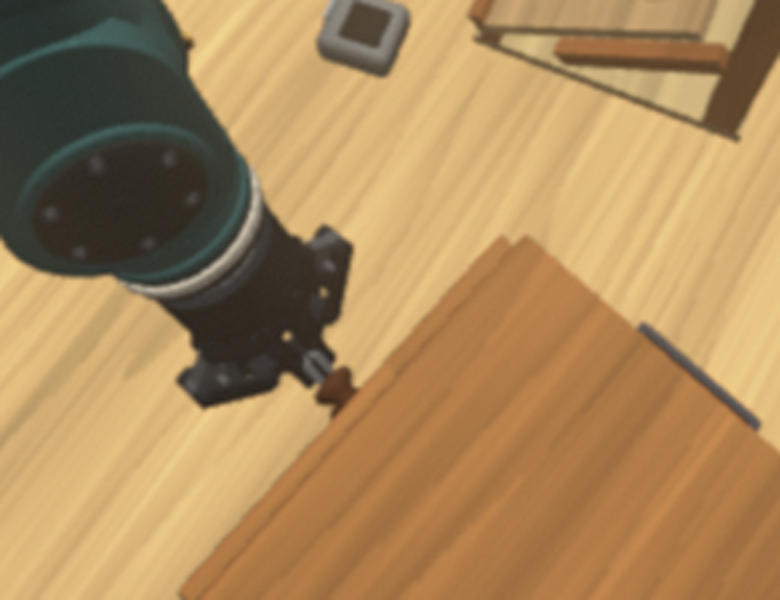

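It stopped hard at 27 N and the drawer is shut in the picture, with the panel against the chest edge. Now I'll back off.

{"name": "jog_arm", "arguments": {"targets": "0.003 0 -0.001 0 0 0 0; 0.006 0 -0.002 0 0 0 0; 0.015 0 -0.005 0 0 0 0; 0.03 0 -0.01 0 0 0 0; 0.055 0 -0.02 0 0 0 0; 0.08 0 -0.03 0 0 0 0; 0.11 0 -0.05 0 0 0 0; 0.14 0 -0.08 0 0 0 0"}}

```text
t: 24.85
tcp_pos: [0.4422, -0.1814, 0.1532]
tcp_rot: [180.0, 19.7, 172.3]
ft_force: [-0.1, -0.6, 0.5]
width: -0.001
```

```bash
python3 - <<'E'
from pk import *
for cc in("scene","top"):
    im=camera(cc)[:,:,::-1]; cv2.imwrite(f"pics/end_{cc}.png",im)
    for th in("knob","chest_front","shoulder_plane","wooden_plane","tape_measure","oilstone","block_plane"):
        r=place_of(cc,th)
        print(cc,th,[(round(d["confidence"],2),np.round(d["position"],1).tolist()) for d in r[:1]])
im=cv2.imread("pics/end_scene.png")[200:400,150:410]; cv2.imwrite("pics/end_s.png",cv2.resize(im,None,fx=3,fy=3,interpolation=cv2.INTER_CUBIC))
for q in(.16,.165,.17,.175,.18): print(q,proj("scene",kw((q,0,0)))[0],proj("top",kw((q,0,0)))[0])
s=env.get_state();print(s["t"],s["tcp_pos"],s["ft_force"])
E
```

```text
scene knob [(0.56, [329.5, 257.6])]
scene chest_front [(0.61, [334.2, 270.6])]
scene shoulder_plane [(0.73, [189.6, 340.3])]
scene wooden_plane [(0.71, [155.1, 356.3])]
scene tape_measure [(0.85, [213.3, 270.7])]
scene oilstone []
scene block_plane [(0.33, [157.7, 336.1])]
top knob [(0.97, [183.4, 410.7])]
top chest_front [(0.66, [159.9, 422.1])]
top shoulder_plane [(0.86, [199.9, 271.0])]
top wooden_plane [(0.74, [246.4, 317.1])]
top tape_measure [(0.67, [247.1, 316.7])]
top oilstone []
top block_plane [(0.38, [225.2, 241.6])]
0.16 [320.2782 252.4249] [184.6532 411.9124]
0.165 [322.0442 254.2776] [182.7924 412.0767]
0.17 [323.8178 256.1383] [180.9337 412.2408]
0.175 [325.599  258.0069] [179.0772 412.4047]
0.18 [327.3879 259.8837] [177.2229 412.5684]
25.65 [ 0.4443 -0.1822  0.1535] [-0.7564 -0.9691  0.3103]
```

View pics/end_s.png

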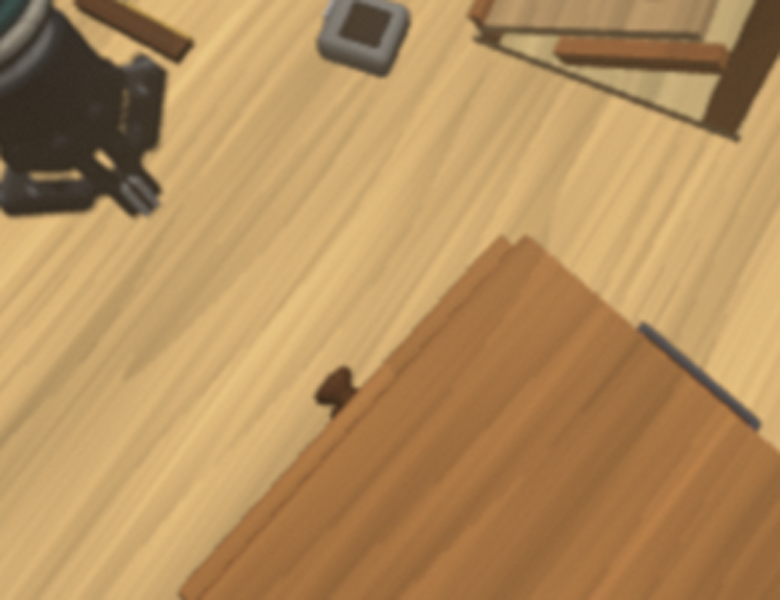

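View pics/end_top.png

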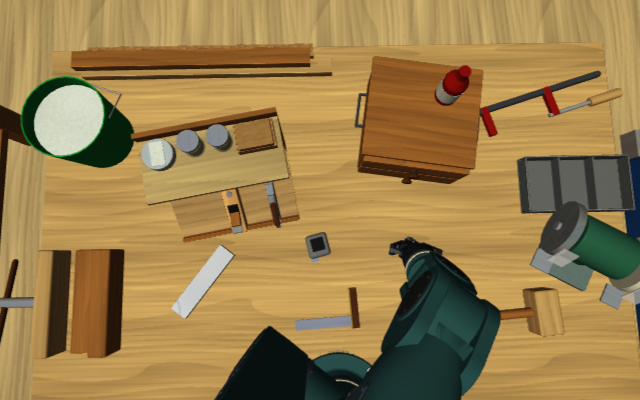

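```bash
python3 - <<'E'
from pk import *
Q=p[3]
out=[]
for cc,(x0,y0),(w,h),sc in(("top",(350,140),(130,55),6),("scene",(205,270),(125,85),6)):
    im=cv2.imread(f"pics/end_{cc}.png")[y0:y0+h,x0:x0+w]; im=cv2.resize(im,None,fx=sc,fy=sc,interpolation=cv2.INTER_CUBIC)
    def ln(L,col):
        q=((proj(cc,[kw(l) for l in L])[:,::-1]+.5-[x0,y0])*sc).astype(np.int32); cv2.polylines(im,[q.reshape(-1,1,2)],False,col,1,cv2.LINE_AA)
    F=.04+Q
    ln([(F-.002,-.14,.042),(F-.002,.14,.042)],(255,0,0))
    for j,col in((0,(0,255,0)),(.01,(0,0,255))): ln([(F-.016-j,-.138,.029),(F-.016-j,.138,.029)],col)
    cv2.imwrite(f"pics/chk_{cc}.png",im)
E
```

```text
(no output)
```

View pics/chk_top.png

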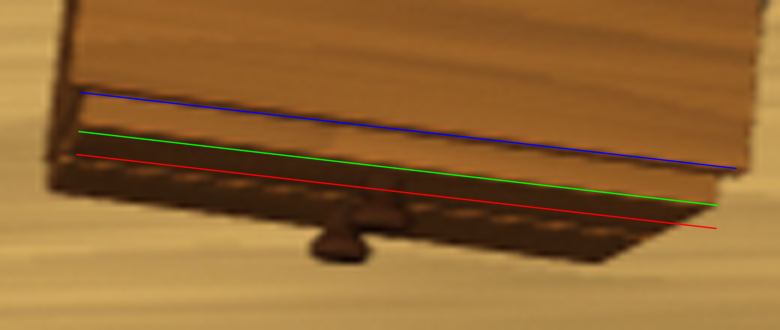

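View pics/chk_scene.png

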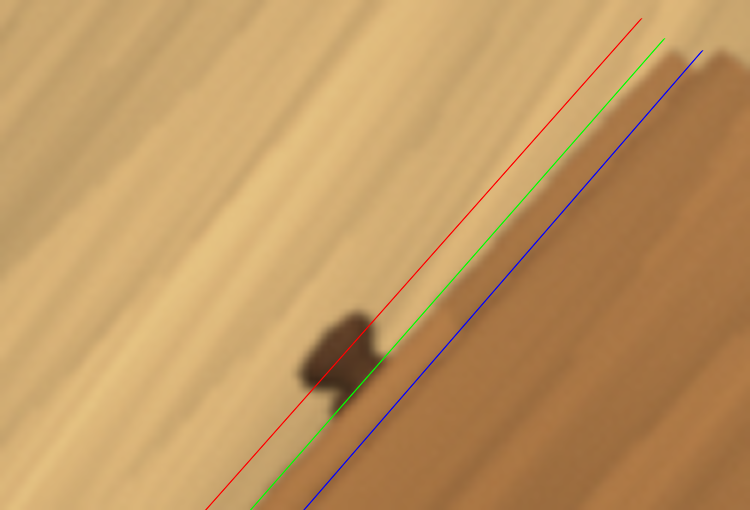

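The panel edge lies on the "fully shut" line in both views, and the other planes and the tape look unmoved. Handing in.

```bash
python3 -c "
from plant import order,env
print(env.get_state()['t'],order.finish_job())"
```

```text
the job is handed in; nothing more can be done
25.65 None
```

The block plane is in the wide bay of the drawer, and the drawer is pushed shut. The job was handed in at t = 25.7 s, inside the 56 s limit; it reports no verdict.

- **Plane:** I gripped it square to the sloping board and lifted it clear. I lowered it until the wrist force showed the sole touching the drawer floor, then let go. By the arm's own position it was at about x 0.122, y −0.049 in the knob frame, with the drawer still open by about 0.176 m.
- **Drawer:** I pushed it shut on the knob at under 0.1 m/s until it stopped hard at about 27 N, then backed off to zero contact force. In the last pictures the panel edge lies on the fully-shut line to within a few mm in both cameras.
- **Bystanders:** The shoulder plane, wooden plane and tape measure look unmoved. The network's points for them shifted by only 1–4 px.
- **Disagreements:**
  - Knob detections gave about 0.163 m of drawer travel in the top view and up to about 0.186 m in the scene view, against a fitted 0.176 m.
  - The top-view point for the wooden plane landed on the tape measure, and low-confidence block plane hits landed near the rack lip. I took both as false after viewing the top picture.
- **Not checked:** With the drawer shut, the block plane and the stone can't be seen. When last visible, the plane lay flat in its bay and the stone was in its own.

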